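Draw a dropped balance weight out from under the counter shelf

TASK

The polished balance weight has slid under the low wire shelf, right to the back of the lane between the two cartons. Take the rubber-faced spatula from the mat, lay its rubber sole on top of the weight and, pressing gently and only firmly enough that it does not slip, draw the weight out, down the bevelled edge of the shelf mat, until all of it lies flat on the counter, clear in front of the shelf. Then lay the spatula flat on the mat again; do not touch the weight with the gripper, do not knock the shelf or the cartons under it, and leave everything else where it stands.

Things in the scene. Friction and masses are not known exactly. Their poses are not given: they have to be found in the camera images.
- weight: Polished steel disc, 46 mm diameter, 15 mm high, 200 g, flat on the shelf mat. Origin: centre of its underside, z up. 1 to 3 mm from the shelf's back plate, so nothing fits behind it; gaps beside it 20 mm in all. Friction about 0.3 below it, 1.0 under the sole: it slips below about 4 N of pressure; 6 to 9 N is right, over 15 N scratches it. All is hard: a mm is many newtons, so go by felt force.
- spatula: Rubber-faced spatula, 230 mm, 120 g. Origin: on the underside, below the handle's middle; x to the blade's tip, z up. Black handle: x -55 to 55 mm, 24 mm wide (y), 30 mm high. Flat blade: x 50 to 175 mm, 28 mm wide, underside 2 mm and top 5 mm above the handle's underside. Rubber sole under x 125 to 175 mm, level with the handle's underside. Load on the sole pushes the nose up: grip firmly.
- sole (a point): The middle of the rubber sole's underside, 150 mm ahead of the spatula's origin on its x axis (25 mm behind the tip); the axes are the spatula's.
- spatula_mid (a point): The middle of the spatula's length, on its underside, 60 mm ahead of its origin; the axes are the spatula's.
- shelf: Low white wire shelf, fixed: 350 mm wide (y), 130 deep (x), 72 high. Origin: on the counter below its centre. Open front at x = -65 mm, facing its -x. Clear height 58 mm over the counter. Back plate's face at x = 59 mm. Under it a smooth white shelf mat, 2.5 to 4 mm thick (not measured), bevelled from x = -5 mm down to the counter (z = 0) at -43 to -65 mm. The weight shows between the wires.
- stock: Two full cartons that stay under the shelf, fixed, with a lane of 66 mm between them. Origin: on the shelf mat's top, in the middle of the lane's width and of its length; same axes as the shelf: the lane runs along x, from -54 to 54 mm; the cartons reach 33 to 97 mm to either side (y) and are 44 and 40 mm high.
- mat: Black rubber mat, fixed, 340 mm (x) by 170 mm (y), 2 mm thick, the spatula's place. Origin: centre of its underside, on the counter.
- bin_green: Blue picking bin with cartons, 95 x 88 x 65 mm, on the shelf's +y end; bystander. Origin: centre of its underside.
- bin_caps: Blue picking bin with bottle caps, 95 x 88 x 65 mm, on the shelf's -y end; bystander. Origin: centre of its underside.
- syrup_b: Amber bottle, 44 mm in diameter, 85 mm high, on the counter; bystander. Origin: centre of its underside.
- tablets: White tablet jar, 48 mm in diameter, 75 mm high, on the counter; bystander. Origin: centre of its underside.
- carton_p: Carton, 100 x 55 x 30 mm, lying on the counter; bystander. Origin: centre of its underside.
- carton_y: Carton, 75 x 45 x 22 mm, lying on the counter; bystander. Origin: centre of its underside.
Things that resemble listed ones, but are neither listed nor needed, are in the scene too. There is more than one size of the weight; the one meant has the size given above.

How it is judged:
By the outcome, as a careful person would: the job done as asked, in the order asked, and still so for the second after the job is handed in, with the robot touching nothing.
It also fails if it takes over 64 s, if anything falls off the work surface, if the arm or the gripper's body presses on something with over 40 N, if the wrist force passes 120 N, or if a joint passes its speed limit or range.

ROBOT

A 6-joint arm with a two-finger parallel gripper is mounted at the origin on the work surface. World frame = base frame: x ahead of the robot, y to its left, z up, the work surface at z = 0. Lengths are in mm, angles in degrees, forces in N, time in s.
With the tool pointing down it reaches from about 375 to 925 mm from the base axis. Payload 5.7 kg.
Tool frame: the origin (TCP) lies midway between the tips of the shut fingers; the grasp point (between the pads) lies 19 mm behind it (tcp_to_grasp is the distance from the TCP to the grasp point, in mm); x points along the fingers, y is the direction in which the jaws open and shut, and the axes are right-handed (so a half turn about x gives the same grasp; the last joint's range is limited). The gripper opens to 88 mm and grips with 3 to 60 N. Pads are 20 mm wide; open, the fingers measure 115 mm over their backs; the gripper's body (75 mm by 178 mm) begins 61 mm behind the grasp point.
Start: joints at [61.587, 20.558, 86.54, -0, 72.909, -6.595], TCP at [222.986, 556.987, 183.323] pointing down, gripper open.
Joint ranges: [-170.27, 170.27], [-57.76, 135], [12.27, 136.19], [-55.21, 235.2], [11.17, 155.16], [-170.74, 170.74]. Speed limits (degrees/s): [136.94, 136.94, 180, 180, 180, 180].

INTERFACE

Orientations are given as a 3x3 rotation matrix whose columns are the frame's x, y, z axes.
In Python, from bench import * gives the robot as it stands.
- The arm moves only by the tool play_rows, never from a script. Its argument "plan" is a list of rows, each an object with "translation": the shift along the tool's x, y, z as a fraction of full scale, a list of three; "angular": the turn, a rotation vector about the tool's x, y, z as a fraction of full scale, a list of three; "hand": the finger opening in mm, from 0 to 87.8. A call has 1 to 20 rows; each row is the pose to reach, as a shift and turn from the pose commanded when the call began, along the tool's axes at that moment; what a row does not reach only later rows make up. Full scale, the value 1, is 10 cm for a shift and 45 degrees for a turn. A row lasts 1/12 s, in which the tool goes at most 41.7 mm and 7.16 degrees, less where a joint would pass 70% of its speed; a pose out of reach is approached as far as the arm can. A call with a number of a shift or a turn outside -1 to 1 is refused whole. A call with a gripper value outside its range is refused whole. The fingers move at their own pace and stop on an object; "newtons" is the grip in N (left out, the last holds). Time passes only in rows, so rows that repeat a pose let the fingers close. It gives the time, the measured TCP pose, the force and the opening at its end, in the units of the state.
- state(): the state, without advancing time (a new reading comes with each control period).
- camera(name): name is "side" or "top" or "wrist"; returns a dict with "img" (384x512x3 uint8, red, green, blue), "range_z" (384x512 float32, mm along the optical axis (not along the pixel's ray), 0 where there is no reading), "fx", "fy", "cx", "cy" (pixels), "world_from_camera" (4x4, takes a point from camera to world coordinates); the wrist camera has in their place "mount" (4x4, takes a point from camera to tool coordinates, whose origin is the TCP and whose axes are the tool frame's). Camera axes: x right, y up, looking along -z (the intrinsics and any distortion apply to the point x, -y, -z); pixel columns grow to the right and rows downward; lengths in mm; the calibration is good to about 2 mm. The wrist camera is an equidistant fisheye: a pixel r from the principal point sees the ray r / f radians off the axis. A picture is of the moment at which its call begins: read the wrist's pose just before it.
- close_job(): hands the job in, once; it reports no verdict.
Trained networks look in the newest picture that a camera, given by its name, has taken for a name from the list of things; names that differ only in an ending like _2 or _b are one class to them, and where a whole thing is asked for, a point or a joint stands for the part that bears it (a point fixed in the world has none). Each returns a list of dicts, best first, with "confidence" (0 to 1); they miss things now and then, are a little off and sometimes report something else, mostly with a low value. They report only what shows in the picture. A call takes as long as a camera call. They do not tell look-alikes from the thing itself.
- masks_of(camera, thing): "mask" (384x512 bool, what is visible of it) and "bbox" ([left, top, width, height] in pixels, round what is visible of it).
The state is a dict: "clock": time; "qpos": joint angles; "dq": joint speeds; "joint_efforts": joint torques, N m; "tcp_pos": TCP position; "tool_rot": TCP orientation; "wrist_force": force on the tool from outside, world axes, zero at the start; "ft_torque": the same for the moment, N m; "finger_gap": opening from 0.0 (shut) to 1.0 (fully open).
Only numpy, scipy, OpenCV 4.12 (cv2) and the standard library are available. Lean on these libraries where they do the work, as an engineer would, in place of code of your own. Each camera call takes 0.05 s, during which the arm holds its last target. There are 200 camera calls.

## Working session

There is one attempt and no reset: what is moved stays moved. The work goes in short steps, Python scripts to look and compute and a tool call to move; the robot and the scene stay as the last step left them, time stands still between calls to the robot, and variables do not carry over. Pictures are saved under pics/ and viewed, about 8 in all and at most 12, crops included, and the job is handed in when it is done.

Besides the shell and the picture viewer there is one more tool, called after "Call:" as name([rows], argument=value, ...), one row to a line, values as JSON. play_rows: Moves the arm, as the interface text tells. Its arguments: {"type":"object","properties":{"plan":{"type":"array","items":{"type":"object","properties":{"translation":{"type":"array","items":{"type":"number","minimum":-1,"maximum":1}},"angular":{"type":"array","items":{"type":"number","minimum":-1,"maximum":1}},"hand":{"type":"number"}}}},"newtons":{"type":"number"}},"required":["plan"]}

```bash
mkdir -p pics
cat > h.py <<'E'
from bench import *
import numpy as np, cv2
def pts(c, mask=None):
    z=c["range_z"]; v,u=np.nonzero((z>0)&(mask if mask is not None else True))
    d=z[v,u]; p=np.c_[(u-c["cx"])/c["fx"]*d,-(v-c["cy"])/c["fy"]*d,-d]
    T=np.array(c["world_from_camera"]); return p@T[:3,:3].T+T[:3,3],u,v
def save(n,img,s=1): cv2.imwrite(f"pics/{n}.png",cv2.resize(img[...,::-1],None,fx=s,fy=s,interpolation=cv2.INTER_CUBIC))
E
python3 - <<'E'
from h import *
a=camera("top"); b=camera("side")
np.savez("top.npz",**a); np.savez("side.npz",**b)
cv2.imwrite("pics/a.png",np.vstack([cv2.resize(x["img"],(400*1,300))[...,::-1] for x in (a,b)]))
save("top",a["img"],1.5)
print(a["world_from_camera"],b["world_from_camera"])
for cam,c in(("top",a),("side",b)):
  for n in "weight spatula shelf stock mat bin_green bin_caps syrup_b tablets carton_p carton_y".split():
    for m in masks_of(cam,n)[:4]:
      p,u,v=pts(c,m["mask"]); 
      if len(p): print(cam,n,round(m["confidence"],2),m["bbox"],np.median(p,0).round(),p.min(0).round(),p.max(0).round())
print(state())
E
```

```text
[[ 1.12892383e-02  9.88237471e-01 -1.52509850e-01  3.60348368e+02]
 [-9.99932276e-01  1.15884176e-02  1.07294550e-03  8.27156628e+01]
 [ 2.82767277e-03  1.52487408e-01  9.88301368e-01  1.30116449e+03]
 [ 0.00000000e+00  0.00000000e+00  0.00000000e+00  1.00000000e+00]] [[-9.88703151e-01  1.23931284e-01 -8.43037149e-02  5.02532294e+02]
 [-1.49319714e-01 -7.65514445e-01  6.25852425e-01  5.71104139e+02]
 [ 1.30269828e-02  6.31370471e-01  7.75371928e-01  6.82908155e+02]
 [ 0.00000000e+00  0.00000000e+00  0.00000000e+00  1.00000000e+00]]
top weight 0.69 [203.1, 217.6, 12.3, 12.2] [466. 237.  19.] [457. 219.  15.] [476. 257.  25.]
top weight 0.61 [260.5, 253.3, 23.8, 16.8] [367.  54.  21.] [335.  24.  -5.] [402.  83.  28.]
top spatula 0.87 [335.9, 197.2, 82.8, 9.0] [ 539. -251.   12.] [ 525. -382.   -3.] [ 558. -142.   40.]
top shelf 0.95 [190.7, 145.5, 60.1, 126.6] [512. 210.  70.] [332. 118.  -6.] [698. 294.  81.]
top stock 0.8 [196.0, 189.3, 46.8, 61.2] [531. 207.  45.] [394. 138.  -4.] [583. 275. 139.]
top mat 0.86 [311.8, 165.1, 120.1, 73.1] [ 558. -247.    2.] [ 442. -427.   -7.] [658
[... 3450 characters left out ...]
300838e-04,
        7.29079736e+01, -6.59473528e+00]), 'dq': array([-0.06572959,  0.05858059,  0.01975832, -0.01930283, -0.07106917,
        0.04354244]), 'joint_efforts': array([ 1.87148758e-04, -5.15343904e+01, -2.71126682e+01,  6.77016657e-02,
        2.43962120e-02, -2.50132075e-05]), 'tcp_pos': array([222.96380418, 556.98293601, 183.3131369 ]), 'tool_rot': array([[-6.88752362e-05,  3.71646030e-01,  9.28374506e-01],
       [-9.74020379e-05,  9.28374502e-01, -3.71646035e-01],
       [-9.99999993e-01, -1.16022777e-04, -2.77429324e-05]]), 'wrist_force': array([0.14924175, 0.37107526, 0.74324807]), 'ft_torque': array([ 0.04200183, -0.00883962,  0.01963125]), 'finger_gap': 0.9987480455279516}
```

```bash
ls pics; ls
```

```text
a.png
top.png
h.py
pics
side.npz
top.npz
```

Run:
```python
import numpy as np,cv2
a=np.load("top.npz")["img"];b=np.load("side.npz")["img"]
A=cv2.resize(a[100:300,110:440],(800,485),interpolation=3); 
cv2.imwrite("pics/b.png",A[...,::-1])
B=cv2.resize(b[180:384,150:400],(735,600),interpolation=3); cv2.imwrite("pics/c.png",B[...,::-1])
```

```text
(no output)
```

View pics/b.png

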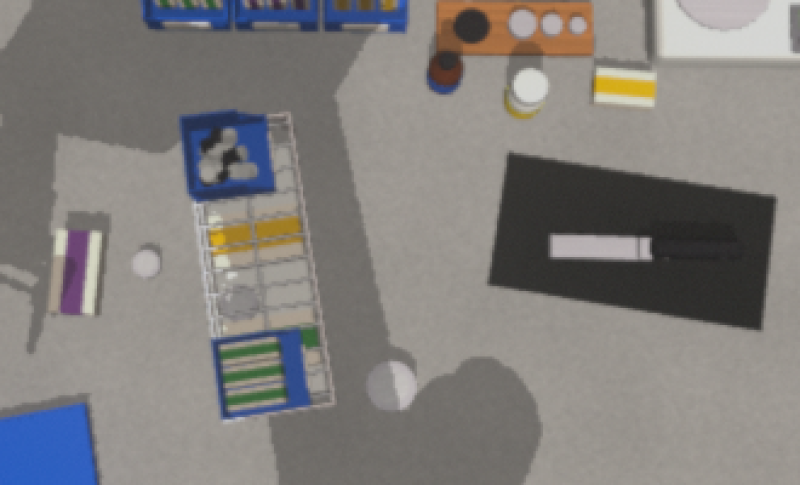

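View pics/c.png

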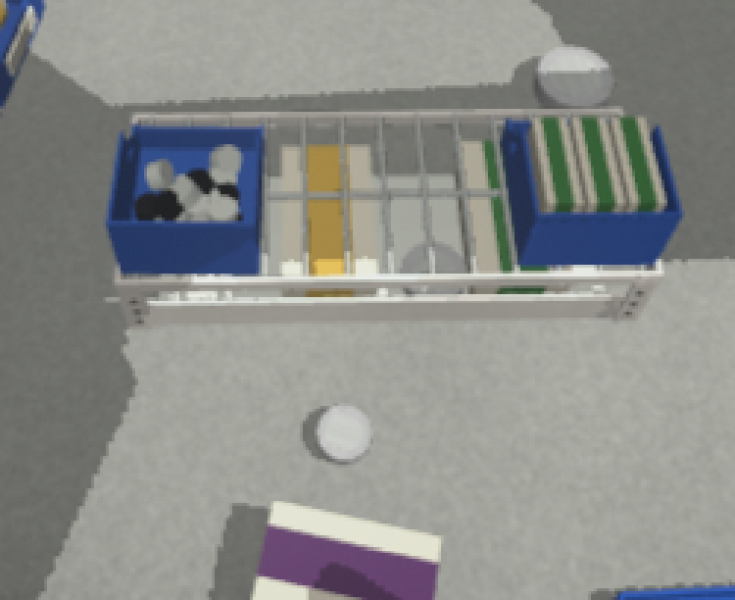

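Under the shelf the weight shows at top crop (240,300) and side crop (430,265). The look-alikes are a small disc at top (146,262) and a large disc at top (390,385). Both stand on open counter, so the one between the cartons is the right one. The shelf opens towards world -y, and the spatula lies blade towards +y.

Run:
```python
from h import *
def rect(n,p,sel):
    q=p[sel][:,:2].astype(np.float32); r=cv2.minAreaRect(q)
    print(n,len(q),"c",np.round(r[0],1),"size",np.round(r[1],1),"ang",round(r[2],2),"zmed",np.median(p[sel][:,2]).round(1))
for cam in("top","side"):
    c=dict(np.load(cam+".npz")); p,u,v=pts(c); x,y,z=p.T
    box=lambda x0,x1,y0,y1,z0,z1:(x>x0)&(x<x1)&(y>y0)&(y<y1)&(z>z0)&(z<z1)
    rect(cam+" shelf top",p,box(310,710,110,310,62,77))
    rect(cam+" blade",p,box(500,580,-262,-125,4.5,14))
    rect(cam+" handle",p,box(500,580,-400,-230,20,42))
    rect(cam+" spat",p,box(500,580,-400,-125,4.5,42))
    rect(cam+" big",p,box(320,410,0,100,14,30)); rect(cam+" small",p,box(480,540,330,400,8,20))
    s=box(430,500,190,275,12,26); rect(cam+" W",p,s); 
    for lo,hi in((470,560),(425,445)): 
        t=box(lo,hi,130,290,30,50); print(lo,t.sum(),p[t].min(0).round(1),p[t].max(0).round(1),np.percentile(z[t],[10,50,90]).round(1))
    t=box(310,710,120,300,-3,8); 
    t=box(445,480,150,200,-4,8); print("lane floor",t.sum(),[ (int(a),round(float(np.median(z[t&(y>=a)&(y<a+6)])),1)) for a in range(150,200,6) if (t&(y>=a)&(y<a+6)).any()])
    t=box(560,700,50,120,-8,8); print("counter",np.median(z[t]))
    t=box(470,500,0,100,-8,8); print("counter",np.median(z[t]))
```

```text
top shelf top 1419 c [507.  211.6] size [350.2 130.2] ang 9.96 zmed 72.8
top blade 458 c [ 540.1 -193.4] size [ 75.9 136.6] ang 0.72 zmed 6.9
top handle 308 c [ 536.9 -314.4] size [ 24.3 117.5] ang 0.99 zmed 31.2
top spat 970 c [ 539.5 -262.1] size [ 79. 274.] ang 0.53 zmed 8.4
top big 350 c [368.2  53.6] size [58.2 60.3] ang 89.78 zmed 21.0
top small 106 c [506.6 367.1] size [60.6 45.1] ang 86.08 zmed 12.7
top W 168 c [470.3 240.7] size [65.6 48.8] ang 10.0 zmed 19.2
470 540 [470.3 159.9  30. ] [560.  281.3  50. ] [39.5 43.5 47. ]
425 154 [425.  143.4  33.9] [444.9 263.   49.8] [43.7 47.2 49.3]
lane floor 102 [(150, 1.9), (156, 0.1), (162, 1.5), (168, 2.4), (174, 2.9), (180, 3.0), (186, 1.7), (192, 2.6), (198, 5.9)]
counter 0.19092514590579412
counter 0.5315945993916102
side shelf top 2808 c [505.6 211. ] size [349.7 131.6] ang 9.92 zmed 71.6
side blade 292 c [ 540.6 -193.2] size [135.4  78.6] ang 88.88 zmed 7.3
side handle 195 c [ 536.7 -317. ] size [112.4  24. ] ang 88.91 zmed 31.5
side spat 549 c [ 539.4 -256.7] size [262.5  78.6] ang 88.88 zmed 9.0
side big 454 c [367.   52.8] size [58.9 60.8] ang 2.04 zmed 20.4
side small 285 c [512.2 353.6] size [33.6 34.7] ang 27.67 zmed 11.6
side W 353 c [470.6 231.8] size [70.4 72.5] ang 10.2 zmed 18.7
470 1025 [470.4 159.4  30. ] [560.  283.7  47.3] [34.3 43.4 44.9]
425 374 [425.  142.1  30. ] [445.  262.5  49.9] [45.4 47.4 48.8]
lane floor 192 [(150, 0.1), (156, 0.9), (162, 1.9), (168, 1.9), (174, 2.4), (180, 2.1), (186, 2.8), (192, 3.7), (198, 3.6)]
counter 0.29308877083622065
counter 0.18951982455041616
```

Run:
```python
import numpy as np,cv2
a=np.load("top.npz")["img"];b=np.load("side.npz")["img"]
A=cv2.resize(a[180:250,190:260],(560,560),interpolation=2); B=cv2.resize(b[220:290,240:340],(800,560),interpolation=2)[:, :]
cv2.imwrite("pics/d.png",cv2.resize(np.hstack([A,B]),(800,330))[...,::-1])
```

```text
(no output)
```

View pics/d.png

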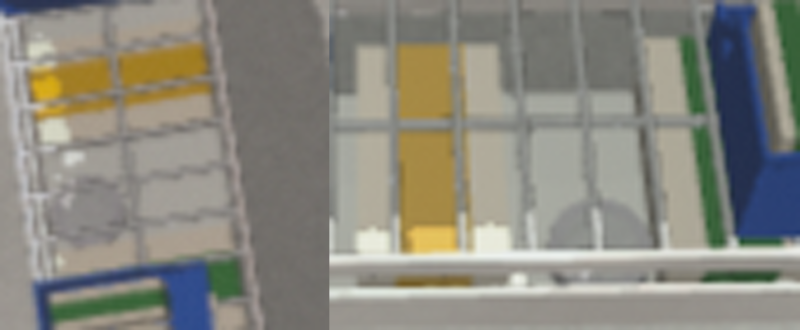

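Run:
```python
from h import *
C=np.array([506.3,211.3]); a=np.radians(9.94); ex=np.array([-np.sin(a),np.cos(a)]); ey=-np.array([np.cos(a),np.sin(a)])
for cam in("top","side"):
    c=dict(np.load(cam+".npz")); p,u,v=pts(c); q=(p[:,:2]-C); X=q@ex; Y=q@ey; z=p[:,2]
    col=c["img"][v,u]
    s=(X>0)&(X<57)&(Y>5)&(Y<75)&(z>14)&(z<23)
    print(cam,"z med",np.median(z[s]),"Y pct",np.percentile(Y[s],[0,2,10,50,90,98,100]).round(1),"X",np.percentile(X[s],[0,2,10,50,90,98,100]).round(1))
    for zl in ((36,50),):
        t=(X>-50)&(X<50)&(z>zl[0])&(z<zl[1])
        h,e=np.histogram(Y[t],np.arange(-80,180,4)); print("carton",[(int(k),int(n)) for k,n in zip(e,h) if k>-80 and k<140])
    f=(X>-45)&(X<50)&(z>-2)&(z<7); h,e=np.histogram(Y[f],np.arange(-10,80,4)); print("floor",list(zip(e.astype(int).tolist(),h.tolist())))
    # plane-projected grid picture at z=18.5
    T=np.array(c["world_from_camera"]);gx,gy=np.meshgrid(np.arange(-70,65,.5),np.arange(-5,80,.5),indexing="ij")
    w=np.c_[C+gx.reshape(-1,1)*ex+gy.reshape(-1,1)*ey,np.full(gx.size,18.5)]
    k=(w-T[:3,3])@T[:3,:3]; uu=c["cx"]+c["fx"]*k[:,0]/-k[:,2]; vv=c["cy"]+c["fy"]*-k[:,1]/-k[:,2]
    im=cv2.remap(c["img"],uu.reshape(gx.shape).astype(np.float32),vv.reshape(gx.shape).astype(np.float32),1)
    im=np.ascontiguousarray(im[::-1]); cv2.imwrite(f"pics/g_{cam}.png",cv2.resize(im,None,fx=2.2,fy=2.2)[...,::-1])
a=cv2.imread("pics/g_top.png");b=cv2.imread("pics/g_side.png");cv2.imwrite("pics/g.png",np.hstack([a,b])); print(a.shape)
```

```text
top z med 19.129849059274648 Y pct [13.4 15.1 23.8 35.3 51.4 55.6 56.9] X [10.8 12.4 16.3 31.9 49.5 55.  55.4]
carton [(-76, 0), (-72, 30), (-68, 44), (-64, 24), (-60, 18), (-56, 39), (-52, 46), (-48, 46), (-44, 41), (-40, 41), (-36, 23), (-32, 20), (-28, 45), (-24, 42), (-20, 41), (-16, 49), (-12, 43), (-8, 19), (-4, 0), (0, 0), (4, 0), (8, 0), (12, 0), (16, 0), (20, 0), (24, 0), (28, 0), (32, 0), (36, 0), (40, 0), (44, 0), (48, 0), (52, 0), (56, 6), (60, 35), (64, 39), (68, 32), (72, 38), (76, 2), (80, 4), (84, 5), (88, 4), (92, 4), (96, 6), (100, 3), (104, 1), (108, 3), (112, 5), (116, 6), (120, 3), (124, 0), (128, 0), (132, 0), (136, 0)]
floor [(-10, 11), (-6, 34), (-2, 39), (2, 34), (6, 35), (10, 31), (14, 16), (18, 9), (22, 22), (26, 21), (30, 19), (34, 22), (38, 20), (42, 18), (46, 4), (50, 23), (54, 13), (58, 0), (62, 0), (66, 0), (70, 0), (74, 0)]
side z med 18.63702670056142 Y pct [14.8 16.2 20.9 40.1 56.3 61.1 61.4] X [ 2.4  9.7 16.4 27.9 47.9 50.1 50.6]
carton [(-76, 0), (-72, 39), (-68, 79), (-64, 78), (-60, 70), (-56, 11), (-52, 62), (-48, 77), (-44, 78), (-40, 78), (-36, 79), (-32, 78), (-28, 15), (-24, 55), (-20, 78), (-16, 75), (-12, 82), (-8, 55), (-4, 0), (0, 0), (4, 0), (8, 0), (12, 0), (16, 0), (20, 0), (24, 0), (28, 0), (32, 0), (36, 0), (40, 0), (44, 0), (48, 0), (52, 0), (56, 0), (60, 59), (64, 76), (68, 76), (72, 73), (76, 78), (80, 72), (84, 18), (88, 11), (92, 5), (96, 4), (100, 3), (104, 4), (108, 4), (112, 1), (116, 2), (120, 4), (124, 2), (128, 0), (132, 0), (136, 0)]
floor [(-10, 0), (-6, 1), (-2, 54), (2, 42), (6, 12), (10, 52), (14, 51), (18, 38), (22, 34), (26, 35), (30, 30), (34, 6), (38, 18), (42, 29), (46, 31), (50, 37), (54, 31), (58, 43), (62, 0), (66, 0), (70, 0), (74, 0)]
(594, 374, 3)
```

View pics/g.png

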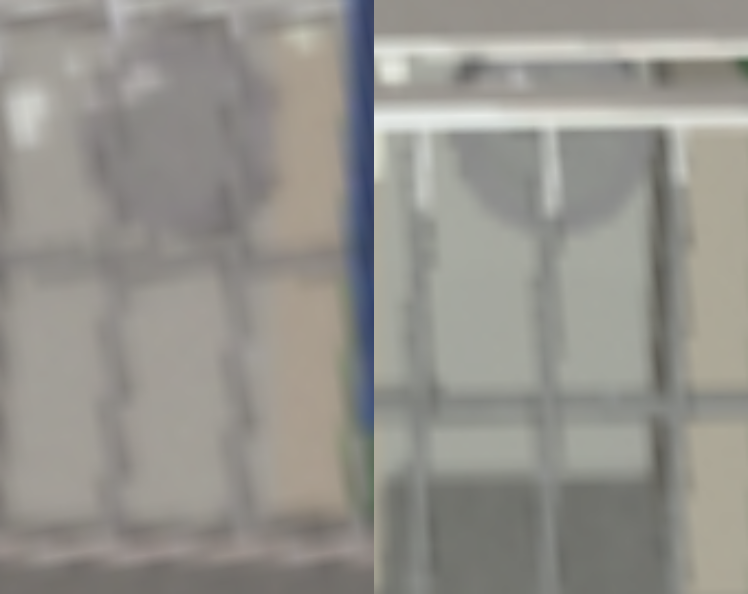

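Confirmed: the 46 mm disc is in the lane, at shelf coordinates X≈34, Y≈37 (lane centre Y≈28). The spatula origin is at about (537,-316), with its axis along +y. Next I move over to it.

Call:
play_rows([
  {"translation": [0,-1,0.88],"angular": [1,0,0],"hand": 70},
  {"translation": [0,-1,0.88],"angular": [1,0,0],"hand": 70},
  {"translation": [0,-1,0.88],"angular": [1,0,0],"hand": 70},
  {"translation": [0,-1,0.88],"angular": [1,0,0],"hand": 70},
  {"translation": [0,-1,0.88],"angular": [1,0,0],"hand": 70},
  {"translation": [0,-1,0.88],"angular": [1,0,0],"hand": 70},
  {"translation": [0,-1,0.88],"angular": [1,0,0],"hand": 70},
], newtons=60)

```text
clock: 1.78
tcp_pos: [267.9, 431.1, 183.6]
tool_rot: [[0.0, 0.922, 0.387], [0.0, 0.387, -0.922], [-1.0, 0.0, -0.0]]
wrist_force: [0.8, 0.1, -0.5]
finger_gap: 0.8
```

Call:
play_rows([
  {"translation": [0,-0.06,1],"angular": [0.516,0,0],"hand": 70},
  {"translation": [0,-0.06,1],"angular": [0.516,0,0],"hand": 70},
  {"translation": [0,-0.06,1],"angular": [0.516,0,0],"hand": 70},
  {"translation": [0,-0.06,1],"angular": [0.516,0,0],"hand": 70},
])

```text
clock: 2.12
tcp_pos: [301.7, 333.9, 183.3]
tool_rot: [[-0.0, 1.0, -0.01], [-0.002, -0.01, -1.0], [-1.0, -0.0, 0.002]]
wrist_force: [0.4, 0.1, -0.6]
finger_gap: 0.794
```

Call:
play_rows([
  {"translation": [0,0.36,1],"angular": [0,0,0],"hand": 70},
  {"translation": [0,0.36,1],"angular": [0,0,0],"hand": 70},
  {"translation": [0,0.36,1],"angular": [0,0,0],"hand": 70},
])

```text
clock: 2.37
tcp_pos: [337.6, 234.6, 183.4]
tool_rot: [[0.0, 1.0, 0.0], [-0.001, 0.0, -1.0], [-1.0, 0.0, 0.001]]
wrist_force: [0.1, 0.4, -0.1]
finger_gap: 0.792
```

Call:
play_rows([
  {"translation": [0,0.36,1],"angular": [0,0,0],"hand": 70},
  {"translation": [0,0.36,1],"angular": [0,0,0],"hand": 70},
  {"translation": [0,0.36,1],"angular": [0,0,0],"hand": 70},
])

```text
clock: 2.62
tcp_pos: [374.2, 134.1, 183.7]
tool_rot: [[0.001, 1.0, -0.001], [-0.001, -0.001, -1.0], [-1.0, 0.001, 0.001]]
wrist_force: [0.1, 1.3, 0.4]
finger_gap: 0.796
```

Call:
play_rows([
  {"translation": [0,0.36,1],"angular": [0,0,0],"hand": 70},
  {"translation": [0,0.36,1],"angular": [0,0,0],"hand": 70},
  {"translation": [0,0.36,1],"angular": [0,0,0],"hand": 70},
])

```text
clock: 2.87
tcp_pos: [410.7, 33.7, 183.9]
tool_rot: [[0.002, 1.0, -0.002], [-0.002, -0.002, -1.0], [-1.0, 0.002, 0.002]]
wrist_force: [0.0, 0.4, 0.7]
finger_gap: 0.798
```

Call:
play_rows([
  {"translation": [0,0.36,1],"angular": [0,0,0],"hand": 70},
  {"translation": [0,0.36,1],"angular": [0,0,0],"hand": 70},
  {"translation": [0,0.36,1],"angular": [0,0,0],"hand": 70},
])

```text
clock: 3.12
tcp_pos: [446.9, -66.8, 183.9]
tool_rot: [[0.002, 1.0, -0.002], [-0.002, -0.002, -1.0], [-1.0, 0.002, 0.002]]
wrist_force: [0.2, -0.2, 1.2]
finger_gap: 0.798
```

Call:
play_rows([
  {"translation": [0,0.36,1],"angular": [0,0,0],"hand": 70},
  {"translation": [0,0.36,1],"angular": [0,0,0],"hand": 70},
  {"translation": [0,0.36,1],"angular": [0,0,0],"hand": 70},
])

```text
clock: 3.37
tcp_pos: [482.8, -167.3, 183.8]
tool_rot: [[0.002, 1.0, -0.002], [-0.002, -0.002, -1.0], [-1.0, 0.002, 0.002]]
wrist_force: [1.5, -0.5, 0.1]
finger_gap: 0.798
```

Call:
play_rows([
  {"translation": [0,0.36,1],"angular": [0,0,0],"hand": 70},
  {"translation": [0,0.36,1],"angular": [0,0,0],"hand": 70},
  {"translation": [0,0.36,1],"angular": [0,0,0],"hand": 70},
  {"translation": [0,0.36,1],"angular": [0,0,0],"hand": 70},
])

```text
clock: 3.7
tcp_pos: [519.1, -268.4, 183.4]
tool_rot: [[0.002, 1.0, -0.004], [-0.003, -0.004, -1.0], [-1.0, 0.002, 0.003]]
wrist_force: [0.6, -0.4, -0.2]
finger_gap: 0.798
```

Call:
play_rows([
  {"translation": [0.8,0.18,0.38],"angular": [0,0,0],"hand": 60},
  {"translation": [0.8,0.18,0.38],"angular": [0,0,0],"hand": 60},
  {"translation": [0.8,0.18,0.38],"angular": [0,0,0],"hand": 60},
  {"translation": [0.8,0.18,0.38],"angular": [0,0,0],"hand": 60},
])

```text
clock: 4.03
tcp_pos: [532.9, -299.7, 100.6]
tool_rot: [[-0.005, 1.0, -0.001], [0.004, -0.001, -1.0], [-1.0, -0.005, -0.004]]
wrist_force: [0.2, 0.7, 0.1]
finger_gap: 0.684
```

```bash
cat >> h.py <<'E'
def wpts(c,s,mask=None):
    z=c["range_z"]; v,u=np.nonzero((z>0)&(mask if mask is not None else True)); d=z[v,u]
    du=(u-c["cx"])/c["fx"]; dv=(v-c["cy"])/c["fy"]; th=np.hypot(du,dv); ph=np.arctan2(dv,du)
    ok=th<1.4; d=d[ok];th=th[ok];ph=ph[ok]; r=d*np.tan(th)
    p=np.c_[r*np.cos(ph),-r*np.sin(ph),-d]; M=np.array(c["mount"]); p=p@M[:3,:3].T+M[:3,3]
    return p@np.array(s["tool_rot"]).T+s["tcp_pos"],u[ok],v[ok]
E
python3 - <<'E'
from h import *
s=state(); c=camera("wrist"); p,u,v=wpts(c,s); x,y,z=p.T
print(s["tcp_pos"],s["wrist_force"])
t=(x>505)&(x<570)&(y>-400)&(y<-240)&(z>22)&(z<40)
r=cv2.minAreaRect(p[t][:,:2].astype(np.float32)); print(t.sum(),r,np.median(z[t]))
for a in range(-380,-130,15):
  k=(x>505)&(x<570)&(y>a)&(y<a+15)&(z>(20 if a<-262 else 4.6))&(z<45)
  if k.sum()>5: print(a,np.percentile(x[k],[3,50,97]).round(1),np.median(z[k]).round(1))
save("w1",c["img"],1.3)
E
```

```text
[ 532.87705321 -299.68226146  100.55758511] [0.15825936 0.72021658 0.12826963]
2503 ((539.0108642578125, -316.4839782714844), (108.72772216796875, 24.078290939331055), 89.02676391601562) 32.70141130432654
-380 [528.2 537.7 547.5] 32.0
-365 [526.8 537.1 548.4] 32.8
-350 [526.9 538.5 550.1] 32.8
-335 [527.1 538.  549.8] 32.8
-320 [527.2 538.8 550.6] 32.8
-305 [528.2 539.6 550.3] 32.8
-290 [528.3 539.6 551. ] 32.7
-275 [529.3 539.5 549.9] 32.0
-260 [526.9 539.8 555.1] 16.0
-245 [527.  539.9 553.7] 8.2
-230 [524.5 539.9 553.6] 8.3
-215 [527.1 540.8 554.5] 8.3
-200 [520.2 539.8 554.4] 8.2
-185 [527.1 540.8 554.4] 8.2
-170 [527.2 540.8 555.4] 8.1
-155 [524.  541.8 558.7] 8.1
-140 [508.7 544.9 567.5] 4.9
```

View pics/w1.png

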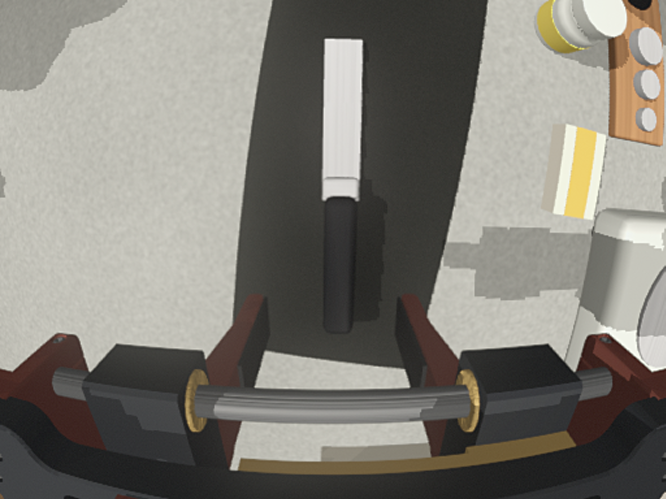

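Call:
play_rows([
  {"translation": [0,0,0],"angular": [0.022,0,0],"hand": 60},
  {"translation": [0,0,0],"angular": [0.022,0,0],"hand": 60},
  {"translation": [0,0,0],"angular": [0.022,0,0],"hand": 60},
])

```text
clock: 4.33
tcp_pos: [535.8, -300.8, 105.5]
tool_rot: [[0.002, 1.0, -0.017], [-0.002, -0.017, -1.0], [-1.0, 0.002, 0.002]]
wrist_force: [-1.1, -0.6, -0.9]
finger_gap: 0.682
```

Call:
play_rows([
  {"translation": [0.4,0.03,0.05],"angular": [0,0,0],"hand": 60},
  {"translation": [0.7,0.03,0.05],"angular": [0,0,0],"hand": 60},
  {"translation": [0.85,0.03,0.05],"angular": [0,0,0],"hand": 60},
  {"translation": [0.95,0.03,0.05],"angular": [0,0,0],"hand": 60},
  {"translation": [0.97,0.03,0.05],"angular": [0,0,0],"hand": 60},
  {"translation": [0.97,0.03,0.05],"angular": [0,0,0],"hand": 60},
  {"translation": [0.97,0.03,0.05],"angular": [0,0,0],"hand": 60},
])

```text
clock: 4.92
tcp_pos: [538.9, -306.7, 7.9]
tool_rot: [[0.002, 1.0, -0.018], [-0.002, -0.018, -1.0], [-1.0, 0.002, 0.002]]
wrist_force: [-0.5, -0.4, 0.5]
finger_gap: 0.682
```

Call:
play_rows([
  {"translation": [0.025,0,0],"angular": [0,0,0],"hand": 60},
  {"translation": [0.025,0,0],"angular": [0,0,0],"hand": 10},
  {"translation": [0.025,0,0],"angular": [0,0,0],"hand": 10},
  {"translation": [0.025,0,0],"angular": [0,0,0],"hand": 10},
  {"translation": [0.025,0,0],"angular": [0,0,0],"hand": 10},
  {"translation": [0.025,0,0],"angular": [0,0,0],"hand": 10},
  {"translation": [0.025,0,0],"angular": [0,0,0],"hand": 10},
  {"translation": [0.025,0,0],"angular": [0,0,0],"hand": 10},
  {"translation": [0.025,0,0],"angular": [0,0,0],"hand": 10},
  {"translation": [0.025,0,0],"angular": [0,0,0],"hand": 10},
], newtons=60)

```text
clock: 5.75
tcp_pos: [537.8, -306.1, 3.9]
tool_rot: [[-0.0, 1.0, -0.018], [-0.0, -0.018, -1.0], [-1.0, -0.0, 0.0]]
wrist_force: [0.3, 0.0, -0.8]
finger_gap: 0.114
```

Run:
```python
from h import *
c=camera("wrist"); save("w2",c["img"],1.3); a=camera("top"); save("t2",a["img"][150:300,260:460],3)
x=cv2.imread("pics/w2.png");y=cv2.resize(cv2.imread("pics/t2.png"),(320,240)); x=cv2.resize(x,(470,352)); o=np.zeros((352,790,3),np.uint8);o[:,:470]=x;o[:240,470:]=y;cv2.imwrite("pics/o2.png",o)
```

```text
(no output)
```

View pics/o2.png

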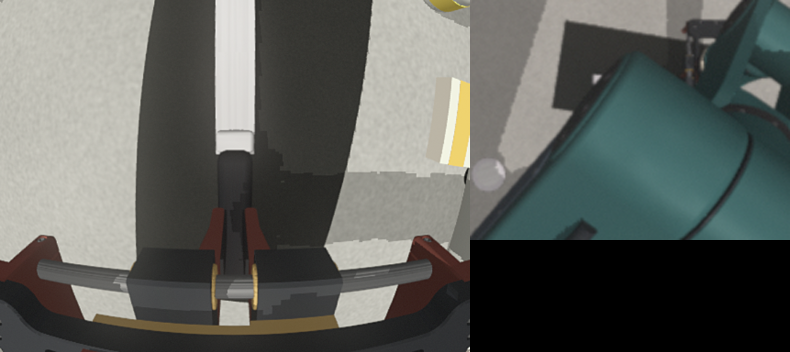

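Call:
play_rows([
  {"translation": [0,0,0],"angular": [0,0,0],"hand": 0},
  {"translation": [0,0,0],"angular": [0,0,0],"hand": 0},
  {"translation": [0,0,0],"angular": [0,0,0],"hand": 0},
  {"translation": [0,0,0],"angular": [0,0,0],"hand": 0},
], newtons=60)

```text
clock: 6.18
tcp_pos: [537.8, -306.1, 3.9]
tool_rot: [[-0.0, 1.0, -0.018], [-0.0, -0.018, -1.0], [-1.0, -0.0, 0.0]]
wrist_force: [-0.3, -0.7, -0.3]
finger_gap: 0.008
```

Run:
```python
from h import *
s=state(); c=camera("wrist"); p,u,v=wpts(c,s); x,y,z=p.T
print(s["tcp_pos"],s["finger_gap"])
for a in range(-380,-120,15):
  k=(x>490)&(x<590)&(y>a)&(y<a+15)&(z>(20 if a<-262 else 4.6))&(z<60)
  if k.sum()>5: print(a,np.percentile(x[k],[3,50,97]).round(1),np.median(z[k]).round(1))
save("w3",c["img"][150:384,130:380],3)
```

```text
[ 537.83734112 -306.05278747    3.88421809] 0.007500911448599294
-320 [526.8 549.5 550.9] 28.3
-305 [528.1 539.1 550.1] 33.5
-290 [528.2 539.4 550.7] 32.8
-275 [528.6 539.5 550.5] 32.0
-260 [526.6 540.  553.4] 16.0
-245 [526.2 540.1 553.5] 8.2
-230 [526.6 540.4 555.1] 8.2
-215 [524.3 540.7 560.1] 8.2
-200 [521.2 540.9 559.2] 8.2
-185 [527.3 541.2 562.5] 8.1
-170 [518.  541.4 556.9] 8.2
-155 [496.8 540.3 577.5] 8.0
```

View pics/w3.png

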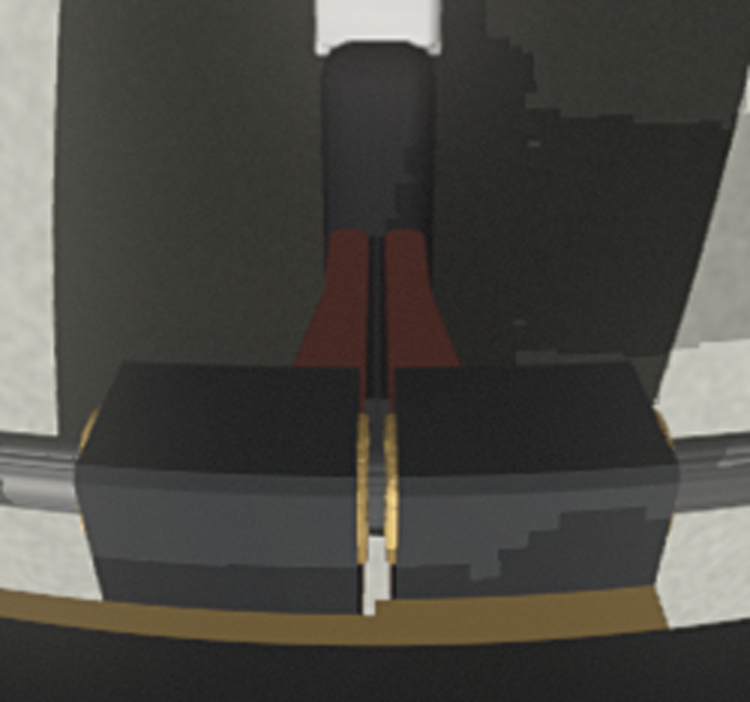

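Run:
```python
from h import *
s=state(); c=camera("wrist"); p,u,v=wpts(c,s)
t=(p-s["tcp_pos"])@np.array(s["tool_rot"])
print("mount",np.round(c["mount"],2))
for uu,vv in((245,228),(247,232),(265,228),(245,245),(266,245),(245,265),(255,240),(255,200),(255,222),(255,280),(220,280)):
    k=np.nonzero((u==uu)&(v==vv))[0]
    if len(k): print((uu,vv),c["img"][vv,uu],t[k[0]].round(1),p[k[0]].round(1))
```

```text
mount [[  -0.      0.3    -0.95 -202.61]
 [   1.     -0.     -0.      0.41]
 [  -0.     -0.95   -0.3   -81.33]
 [   0.      0.      0.      1.  ]]
(245, 228) [70 40 36] [-43.6  -5.3 -10.8] [ 532.7 -295.2   47.5]
(247, 232) [71 44 39] [-49.4  -4.  -10.9] [ 534.  -295.1   53.3]
(265, 228) [71 41 36] [-43.9   6.3 -11. ] [ 544.3 -295.2   47.8]
(245, 245) [70 42 36] [-65.4  -4.7 -10.8] [ 533.3 -295.2   69.2]
(266, 245) [70 42 36] [-64.8   6.2 -10.5] [ 544.2 -295.6   68.7]
(245, 265) [69 40 36] [-85.7  -4.1 -10.9] [ 534.  -295.1   89.5]
(255, 240) [41 39 40] [-55.9   0.5  -9.1] [ 538.5 -297.    59.8]
(255, 200) [54 51 51] [-29.6   0.5 -23.4] [ 538.7 -282.7   33.5]
(255, 222) [49 47 47] [-29.4   0.5  -8.6] [ 538.5 -297.4   33.2]
(255, 280) [39 38 39] [-84.7   0.5  -2. ] [ 538.4 -304.1   88.6]
(220, 280) [36 37 36] [-130.9   -9.6  -32.9] [ 528.8 -272.9  134.8]
```

Call:
play_rows([
  {"translation": [0,0,0],"angular": [0,0,0],"hand": 60},
  {"translation": [0,0,0],"angular": [0,0,0],"hand": 60},
  {"translation": [0,0,0],"angular": [0,0,0],"hand": 60},
  {"translation": [0,0,0],"angular": [0,0,0],"hand": 60},
  {"translation": [0,0,0],"angular": [0,0,0],"hand": 60},
  {"translation": [0,0,0],"angular": [0,0,0],"hand": 60},
  {"translation": [0,0,0],"angular": [0,0,0],"hand": 60},
])

```text
clock: 6.87
tcp_pos: [537.8, -306.0, 3.9]
tool_rot: [[-0.0, 1.0, -0.018], [-0.0, -0.018, -1.0], [-1.0, -0.0, 0.0]]
wrist_force: [0.4, -0.4, 0.1]
finger_gap: 0.494
```

Run:
```python
from h import *
s=state(); c=camera("wrist"); p,u,v=wpts(c,s)
print(s["tcp_pos"],s["finger_gap"])
t=(p-s["tcp_pos"])@np.array(s["tool_rot"]); img=c["img"][v,u].astype(int)
red=(img[:,0]>img[:,1]*1.35)&(t[:,2]>-14)&(t[:,2]<14)&(abs(t[:,1])<60)
print(red.sum(),"x max",np.percentile(t[red],[1,50,99,100],axis=0).round(1))
for lo in range(-110,5,8):
    k=(abs(t[:,2])<14)&(t[:,0]>lo)&(t[:,0]<=lo+8)
    if k.sum(): print(lo,k.sum(),"y",t[k][:,1].min().round(),t[k][:,1].max().round(),"inner",abs(t[k][:,1]).min().round(1), np.median(img[k],0))
save("w4",c["img"][150:384,100:410],2.5)
```

```text
[ 537.83867844 -306.04438176    3.87274914] 0.4937763051555483
2927 x max [[-123.3  -31.6  -11.5]
 [ -90.    23.6  -10.6]
 [ -42.1   32.8    9.4]
 [   1.3   38.7   11.6]]
-110 426 y -29.0 30.0 inner 22.3 [72. 45. 40.]
-102 670 y -31.0 32.0 inner 20.9 [70. 44. 39.]
-94 641 y -33.0 34.0 inner 20.9 [70. 42. 37.]
-86 592 y -33.0 34.0 inner 20.9 [69. 41. 36.]
-78 482 y -32.0 33.0 inner 20.8 [62.5 38.5 34. ]
-70 394 y -30.0 32.0 inner 20.9 [68. 39. 34.]
-62 347 y -30.0 31.0 inner 20.7 [63. 39. 34.]
-54 288 y -30.0 31.0 inner 20.9 [59.5 37.5 33. ]
-46 181 y -30.0 31.0 inner 21.2 [47. 38. 34.]
-38 117 y -7.0 10.0 inner 0.1 [38. 37. 37.]
-30 1325 y -11.0 232.0 inner 0.1 [36. 35. 35.]
-22 139 y 229.0 234.0 inner 228.5 [110. 110. 103.]
-14 84 y 230.0 235.0 inner 230.5 [109. 109. 102.]
-6 7438 y -257.0 245.0 inner 12.5 [55. 55. 50.]
2 7269 y -261.0 247.0 inner 12.8 [191. 191. 182.]
```

View pics/w4.png

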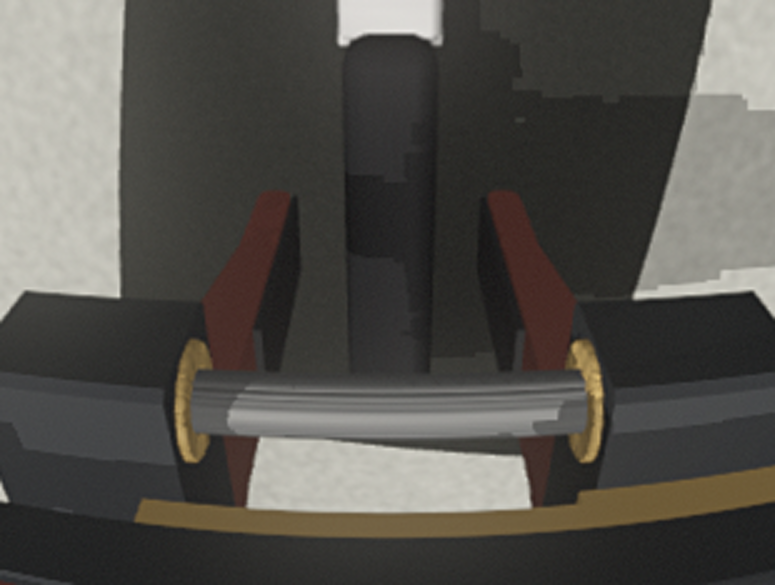

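The wrist image and depth show the visible fingertips at tool x ≈ -42, so the real tips are about 42 mm short of the reported TCP and closed above the handle. Nothing has moved. I'll allow for this offset and go down guarded by force.

Call:
play_rows([
  {"translation": [0.05,0.008,0],"angular": [0,0,0],"hand": 60},
  {"translation": [0.1,0.008,0],"angular": [0,0,0],"hand": 60},
  {"translation": [0.15,0.008,0],"angular": [0,0,0],"hand": 60},
  {"translation": [0.2,0.008,0],"angular": [0,0,0],"hand": 60},
  {"translation": [0.25,0.008,0],"angular": [0,0,0],"hand": 60},
  {"translation": [0.3,0.008,0],"angular": [0,0,0],"hand": 60},
  {"translation": [0.3,0.008,0],"angular": [0,0,0],"hand": 60},
])

```text
clock: 7.5
tcp_pos: [537.8, -305.5, -27.5]
tool_rot: [[-0.002, 1.0, -0.018], [0.001, -0.018, -1.0], [-1.0, -0.002, -0.001]]
wrist_force: [0.8, 0.2, -0.8]
finger_gap: 0.682
```

Call:
play_rows([
  {"translation": [0.02,0,0],"angular": [0,0,0],"hand": 60},
  {"translation": [0.04,0,0],"angular": [0,0,0],"hand": 60},
  {"translation": [0.04,0,0],"angular": [0,0,0],"hand": 60},
  {"translation": [0.04,0,0],"angular": [0,0,0],"hand": 60},
])

```text
clock: 7.83
tcp_pos: [538.7, -306.1, -30.1]
tool_rot: [[0.0, 1.0, -0.018], [-0.0, -0.018, -1.0], [-1.0, 0.0, 0.0]]
wrist_force: [0.3, -0.4, 0.0]
finger_gap: 0.687
```

Run:
```python
from h import *
s=state(); c=camera("wrist"); p,u,v=wpts(c,s)
print(s["tcp_pos"],s["finger_gap"],s["wrist_force"])
t=(p-s["tcp_pos"])@np.array(s["tool_rot"]); img=c["img"][v,u].astype(int)
for sg in(-1,1):
  red=(img[:,0]>img[:,1]*1.3)&(abs(t[:,2])<14)&(t[:,1]*sg>15)&(t[:,1]*sg<60)&(t[:,0]<-5)
  print(red.sum(),"x",np.percentile(t[red,0],[50,99,99.7,100]).round(1),"world z of tip",np.percentile(p[red,2],[0,1]).round(1))
h=(abs(t[:,1])<16)&(p[:,2]>20)&(p[:,2]<40)&(p[:,1]>-290)&(p[:,1]<-265); print("handle z",np.median(p[h,2]),np.percentile(p[h,0],[2,98]))
k=(p[:,0]>500)&(p[:,0]<520)&(p[:,1]>-290)&(p[:,1]<-200); print("mat z",np.median(p[k,2]))
```

```text
[ 538.69823853 -306.11198068  -30.05779823] 0.6865656146136403 [ 0.25172184 -0.35049121  0.01340378]
1743 x [-94.9 -42.3 -33.8 -32.7] world z of tip [ 2.6 12.2]
1733 x [-94.8 -41.7 -33.7 -33. ] world z of tip [ 3.  11.6]
handle z 32.713137854112404 [528.10904507 550.60914545]
mat z 101.95347800370979
```

Call:
play_rows([
  {"translation": [0.02,0,0],"angular": [0,0,0],"hand": 60},
  {"translation": [0.04,0,0],"angular": [0,0,0],"hand": 60},
  {"translation": [0.055,0,0],"angular": [0,0,0],"hand": 60},
  {"translation": [0.055,0,0],"angular": [0,0,0],"hand": 60},
])

```text
clock: 8.22
tcp_pos: [538.4, -305.9, -36.0]
tool_rot: [[-0.001, 1.0, -0.018], [0.0, -0.018, -1.0], [-1.0, -0.001, -0.0]]
wrist_force: [1.7, -0.3, -0.3]
finger_gap: 0.687
```

Call:
play_rows([
  {"translation": [0,0,0],"angular": [0,0,0],"hand": 10},
  {"translation": [0,0,0],"angular": [0,0,0],"hand": 10},
  {"translation": [0,0,0],"angular": [0,0,0],"hand": 10},
  {"translation": [0,0,0],"angular": [0,0,0],"hand": 10},
  {"translation": [0,0,0],"angular": [0,0,0],"hand": 10},
  {"translation": [0,0,0],"angular": [0,0,0],"hand": 10},
  {"translation": [0,0,0],"angular": [0,0,0],"hand": 10},
  {"translation": [0,0,0],"angular": [0,0,0],"hand": 10},
  {"translation": [0,0,0],"angular": [0,0,0],"hand": 10},
], newtons=60)

```text
clock: 8.97
tcp_pos: [538.7, -306.1, -35.5]
tool_rot: [[0.0, 1.0, -0.018], [-0.0, -0.018, -1.0], [-1.0, 0.0, 0.0]]
wrist_force: [0.1, -0.5, 0.4]
finger_gap: 0.267
```

Gripped at 23.5 mm, which fits the 24 mm handle. The spatula's underside is at tcp_z + 37.5. Next I lift and check.

Call:
play_rows([
  {"translation": [-0.1,0,0],"angular": [0,0,0],"hand": 10},
  {"translation": [-0.25,0,0],"angular": [0,0,0],"hand": 10},
  {"translation": [-0.45,0,0],"angular": [0,0,0],"hand": 10},
  {"translation": [-0.6,0,0],"angular": [0,0,0],"hand": 10},
  {"translation": [-0.6,0,0],"angular": [0,0,0],"hand": 10},
  {"translation": [-0.6,0,0],"angular": [0,0,0],"hand": 10},
], newtons=60)

```text
clock: 9.47
tcp_pos: [539.4, -306.6, 25.4]
tool_rot: [[0.002, 1.0, -0.018], [-0.001, -0.018, -1.0], [-1.0, 0.002, 0.001]]
wrist_force: [0.3, -0.5, -1.5]
finger_gap: 0.266
```

Call:
play_rows([
  {"translation": [0,-0.1,-0.2],"angular": [-0.08,0,0],"hand": 10},
  {"translation": [0,-0.1,-0.5],"angular": [-0.16,0,0],"hand": 10},
  {"translation": [0,-0.1,-0.8],"angular": [-0.244,0,0],"hand": 10},
  {"translation": [0,-0.1,-0.95],"angular": [-0.244,0,0],"hand": 10},
  {"translation": [0,-0.1,-0.95],"angular": [-0.244,0,0],"hand": 10},
  {"translation": [0,-0.1,-0.95],"angular": [-0.244,0,0],"hand": 10},
])

```text
clock: 9.97
tcp_pos: [530.1, -210.4, 23.8]
tool_rot: [[-0.001, 0.985, 0.173], [-0.0, 0.173, -0.985], [-1.0, -0.001, -0.0]]
wrist_force: [0.8, 0.2, -0.9]
finger_gap: 0.267
```

Run:
```python
from h import *
F=[]
for i in range(4):
    s=state(); c=camera("wrist"); F.append(s["wrist_force"])
p,u,v=wpts(c,s); R=np.array(s["tool_rot"]); t=(p-s["tcp_pos"])@R
print(s["tcp_pos"],R.round(4).tolist(),s["finger_gap"],np.mean(F,0).round(2),np.std(F,0).round(2),s["ft_torque"])
# blade: -z tool 45..170
for a in range(-170,-10,15):
    k=(t[:,2]>a)&(t[:,2]<a+15)&(abs(t[:,1])<25)&(t[:,0]>-80)&(t[:,0]<-10)
    if k.sum()>5: print(a,k.sum(),"y",np.percentile(t[k,1],[3,50,97]).round(1),"x",np.median(t[k,0]).round(1),"zmin",t[k,2].min().round(1))
```

```text
[ 530.87111741 -212.28684729   24.25509613] [[0.0005, 0.9852, 0.1716], [-0.0009, 0.1716, -0.9852], [-1.0, 0.0003, 0.001]] 0.26999968924385304 [ 0.63 -0.32 -1.36] [0.55 0.36 0.35] [-0.11761018  0.06065322 -0.02239776]
-140 1298 y [-12.9   0.3  13.4] x -43.8 zmin -139.7
-125 1412 y [-12.9   0.3  13.4] x -43.8 zmin -125.0
-110 1485 y [-12.8   0.3  13.4] x -43.8 zmin -110.0
-95 1476 y [-12.8   0.3  13.4] x -43.8 zmin -94.8
-80 1474 y [-12.9   0.3  13.5] x -43.8 zmin -79.7
-65 1559 y [-12.6   0.3  13.2] x -44.8 zmin -64.8
-50 1816 y [-11.5   0.4  12.3] x -61.3 zmin -50.0
-35 1345 y [-10.6   0.4  11.7] x -68.4 zmin -35.0
-20 2357 y [-19.5   0.4  20.3] x -68.3 zmin -20.0
```

Call:
play_rows([
  {"translation": [0,0.05,-0.2],"angular": [0,0,0],"hand": 10},
  {"translation": [0,0.1,-0.5],"angular": [0,0,0],"hand": 10},
  {"translation": [0,0.138,-0.75],"angular": [0,0,0],"hand": 10},
  {"translation": [0,0.138,-0.88],"angular": [0,0,0],"hand": 10},
  {"translation": [0,0.138,-0.88],"angular": [0,0,0],"hand": 10},
  {"translation": [0,0.138,-0.88],"angular": [0,0,0],"hand": 10},
])

```text
clock: 10.67
tcp_pos: [528.9, -122.3, 24.5]
tool_rot: [[0.0, 0.985, 0.174], [-0.001, 0.174, -0.985], [-1.0, 0.0, 0.001]]
wrist_force: [0.6, -0.6, -1.7]
finger_gap: 0.268
```

Call:
play_rows([
  {"translation": [0.1,0,-0.2],"angular": [0,0,0],"hand": 10},
  {"translation": [0.2,0,-0.5],"angular": [0,0,0],"hand": 10},
  {"translation": [0.3,0,-0.75],"angular": [0,0,0],"hand": 10},
  {"translation": [0.35,0,-0.88],"angular": [0,0,0],"hand": 10},
  {"translation": [0.365,0,-0.88],"angular": [0,0,0],"hand": 10},
  {"translation": [0.365,0,-0.88],"angular": [0,0,0],"hand": 10},
  {"translation": [0.365,0,-0.88],"angular": [0,0,0],"hand": 10},
])

```text
clock: 11.25
tcp_pos: [514.9, -36.6, -11.8]
tool_rot: [[0.002, 0.985, 0.173], [-0.001, 0.173, -0.985], [-1.0, 0.001, 0.001]]
wrist_force: [0.6, -1.2, -1.3]
finger_gap: 0.266
```

```bash
cat >> h.py <<'E'
C=np.array([506.3,211.3]); aa=np.radians(9.94); ex=np.array([-np.sin(aa),np.cos(aa)]); ey=-np.array([np.cos(aa),np.sin(aa)])
def where(s):
    R=np.array(s["tool_rot"]); q=s["tcp_pos"]-140*R[:,2]-37.5*R[:,0]; d=q[:2]-C
    return "sole X %.1f Y %.1f z %.1f yawerr %.2f"%(d@ex,d@ey,q[2],np.degrees(np.arcsin(-R[:2,2]@ey)))
E
python3 - <<'E'
from h import *
F=[]
for i in range(4):
    s=state(); c=camera("wrist"); F.append(s["wrist_force"])
a=camera("side")
print(where(s),s["tcp_pos"],np.mean(F,0).round(2),np.std(F,0).round(2))
p,u,v=pts(a); d=p[:,:2]-C; X=d@ex;Y=d@ey;z=p[:,2]
k=(X<-66)&(X>-200)&(Y>0)&(Y<70)&(z>20)&(z<45)
print(k.sum(),"blade tip X",np.percentile(X[k],99.5),"Y",np.percentile(Y[k],[2,50,98]),"z",np.median(z[k]))
save("s5",np.ascontiguousarray(a["img"][150:320,180:400]),3)
p,u,v=wpts(c,s); d=p[:,:2]-C; X=d@ex;Y=d@ey;z=p[:,2]
k=(X<-66)&(X>-200)&(Y>0)&(Y<70)&(z>20)&(z<45);print("wrist",k.sum(),np.percentile(X[k],99.5),np.percentile(Y[k],[2,50,98]),np.median(z[k]))
E
```

```text
sole X -105.5 Y 34.5 z 25.7 yawerr -0.05 [514.66706001 -36.49846128 -11.64475096] [ 0.31 -0.12 -1.33] [0.48 0.63 0.24]
472 blade tip X -81.8616695747326 Y [22.16761572 35.79475511 49.39926028] z 31.159570151737455
wrist 9150 -106.50332294151039 [20.98832315 34.19872199 47.67825717] 32.22348486994264
```

View pics/s5.png

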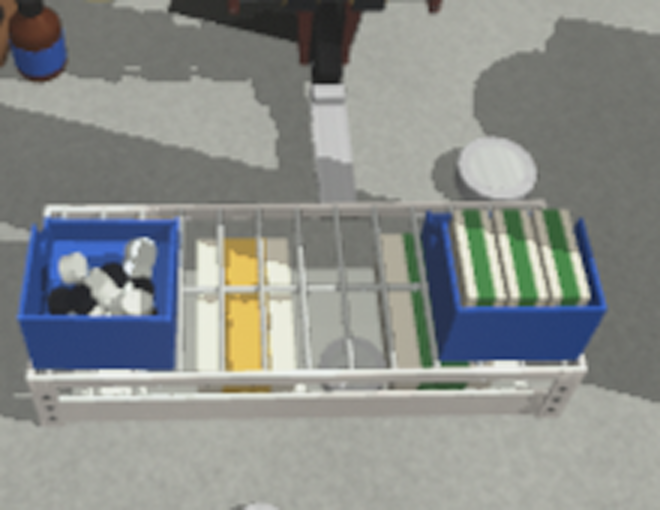

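The side view shows the blade (crop 335,150) lined up with the lane and weight (crop 350,350), tip just before the shelf front. I slide in next.

Call:
play_rows([
  {"translation": [0,0,-0.12],"angular": [0,0,0],"hand": 10},
  {"translation": [0,0,-0.3],"angular": [0,0,0],"hand": 10},
  {"translation": [0,0,-0.48],"angular": [0,0,0],"hand": 10},
  {"translation": [0,0,-0.66],"angular": [0,0,0],"hand": 10},
  {"translation": [0,0,-0.82],"angular": [0,0,0],"hand": 10},
  {"translation": [0,0,-0.9],"angular": [0,0,0],"hand": 10},
  {"translation": [0,0,-0.9],"angular": [0,0,0],"hand": 10},
])

```text
clock: 12.08
tcp_pos: [497.2, 55.2, -12.1]
tool_rot: [[-0.001, 0.985, 0.175], [0.0, 0.175, -0.985], [-1.0, -0.001, -0.0]]
wrist_force: [0.0, 0.3, -1.3]
finger_gap: 0.275
```

Call:
play_rows([
  {"translation": [0,0,-0.1],"angular": [0,0,0],"hand": 10},
  {"translation": [0,0,-0.2],"angular": [0,0,0],"hand": 10},
  {"translation": [0,0,-0.3],"angular": [0,0,0],"hand": 10},
  {"translation": [0,0,-0.38],"angular": [0,0,0],"hand": 10},
  {"translation": [0,0,-0.42],"angular": [0,0,0],"hand": 10},
  {"translation": [0,0,-0.42],"angular": [0,0,0],"hand": 10},
  {"translation": [0,0,-0.42],"angular": [0,0,0],"hand": 10},
])

```text
clock: 12.67
tcp_pos: [490.7, 95.0, -12.2]
tool_rot: [[-0.0, 0.985, 0.174], [-0.0, 0.174, -0.985], [-1.0, -0.0, 0.0]]
wrist_force: [0.8, -0.3, -0.3]
finger_gap: 0.269
```

```bash
cat >> h.py <<'E'
def rep(n=4):
    F=[]
    for i in range(n):
        s=state(); F.append(s["wrist_force"]); camera("wrist")
    print("t %.2f"%s["clock"],where(s),"tcp",s["tcp_pos"].round(2),"F",np.mean(F,0).round(2),"Falong",round(float(np.mean(F,0)[:2]@ex),2),"gap",round(s["finger_gap"],3))
    R=np.array(s["tool_rot"]); print("pitch %.2f"%np.degrees(np.arcsin(R[2,2])))
E
python3 -c "
from h import *
rep()"
```

```text
t 12.82 sole X 27.7 Y 35.4 z 25.3 yawerr -0.01 tcp [490.86  94.53 -12.15] F [ 0.38 -0.15 -1.11] Falong -0.22 gap 0.269
pitch 0.01
```

Call:
play_rows([
  {"translation": [0.01,0,0],"angular": [0,0,0],"hand": 10},
  {"translation": [0.02,0,0],"angular": [0,0,0],"hand": 10},
  {"translation": [0.03,0,0],"angular": [0,0,0],"hand": 10},
  {"translation": [0.038,0,0],"angular": [0,0,0],"hand": 10},
  {"translation": [0.044,0,0],"angular": [0,0,0],"hand": 10},
  {"translation": [0.046,0,0],"angular": [0,0,0],"hand": 10},
  {"translation": [0.046,0,0],"angular": [0,0,0],"hand": 10},
])

```text
clock: 13.45
tcp_pos: [490.6, 94.8, -16.8]
tool_rot: [[-0.0, 0.985, 0.173], [-0.0, 0.173, -0.985], [-1.0, -0.0, 0.0]]
wrist_force: [-0.6, 0.9, -1.0]
finger_gap: 0.268
```

Call:
play_rows([
  {"translation": [0.003,0,0],"angular": [0,0,0],"hand": 10},
  {"translation": [0.006,0,0],"angular": [0,0,0],"hand": 10},
  {"translation": [0.006,0,0],"angular": [0,0,0],"hand": 10},
])

```text
clock: 13.7
tcp_pos: [490.7, 94.8, -17.4]
tool_rot: [[-0.0, 0.985, 0.173], [-0.0, 0.173, -0.985], [-1.0, -0.0, 0.0]]
wrist_force: [-0.2, -0.9, -1.7]
finger_gap: 0.272
```

```bash
python3 -c "
from h import *
rep()"
```

```text
t 13.85 sole X 28.0 Y 35.5 z 20.2 yawerr 0.01 tcp [490.7   94.85 -17.33] F [-0.04 -0.18 -1.05] Falong -0.17 gap 0.266
pitch 0.00
```

Baseline Fz is about -1.2. Next: 0.4 mm steps.

Call:
play_rows([
  {"translation": [0.002,0,0],"angular": [0,0,0],"hand": 10},
  {"translation": [0.004,0,0],"angular": [0,0,0],"hand": 10},
  {"translation": [0.004,0,0],"angular": [0,0,0],"hand": 10},
  {"translation": [0.004,0,0],"angular": [0,0,0],"hand": 10},
])

```text
clock: 14.23
tcp_pos: [490.7, 94.8, -17.8]
tool_rot: [[-0.0, 0.985, 0.173], [-0.0, 0.173, -0.985], [-1.0, -0.0, 0.0]]
wrist_force: [0.3, 0.5, -1.5]
finger_gap: 0.27
```

Call:
play_rows([
  {"translation": [0.002,0,0],"angular": [0,0,0],"hand": 10},
  {"translation": [0.004,0,0],"angular": [0,0,0],"hand": 10},
  {"translation": [0.004,0,0],"angular": [0,0,0],"hand": 10},
  {"translation": [0.004,0,0],"angular": [0,0,0],"hand": 10},
])

```text
clock: 14.57
tcp_pos: [490.7, 94.8, -18.2]
tool_rot: [[-0.0, 0.985, 0.173], [-0.0, 0.173, -0.985], [-1.0, -0.0, 0.0]]
wrist_force: [-0.1, 0.4, -1.8]
finger_gap: 0.268
```

Call:
play_rows([
  {"translation": [0.003,0,0],"angular": [0,0,0],"hand": 10},
  {"translation": [0.003,0,0],"angular": [0,0,0],"hand": 10},
  {"translation": [0.003,0,0],"angular": [0,0,0],"hand": 10},
])

```text
clock: 14.82
tcp_pos: [490.7, 94.8, -18.5]
tool_rot: [[-0.0, 0.985, 0.173], [-0.0, 0.173, -0.985], [-1.0, -0.0, 0.0]]
wrist_force: [-0.4, 0.1, -1.4]
finger_gap: 0.267
```

Call:
play_rows([
  {"translation": [0.003,0,0],"angular": [0,0,0],"hand": 10},
  {"translation": [0.003,0,0],"angular": [0,0,0],"hand": 10},
  {"translation": [0.003,0,0],"angular": [0,0,0],"hand": 10},
])

```text
clock: 15.07
tcp_pos: [490.7, 94.8, -18.8]
tool_rot: [[-0.0, 0.985, 0.173], [-0.0, 0.173, -0.985], [-1.0, -0.0, 0.0]]
wrist_force: [-0.3, 0.5, -1.9]
finger_gap: 0.271
```

Call:
play_rows([
  {"translation": [0.003,0,0],"angular": [0,0,0],"hand": 10},
  {"translation": [0.003,0,0],"angular": [0,0,0],"hand": 10},
  {"translation": [0.003,0,0],"angular": [0,0,0],"hand": 10},
])

```text
clock: 15.32
tcp_pos: [490.7, 94.8, -19.1]
tool_rot: [[-0.0, 0.985, 0.173], [-0.0, 0.173, -0.985], [-1.0, -0.0, 0.0]]
wrist_force: [-0.5, -0.3, -0.2]
finger_gap: 0.273
```

Call:
play_rows([
  {"translation": [0.003,0,0],"angular": [0,0,0],"hand": 10},
  {"translation": [0.003,0,0],"angular": [0,0,0],"hand": 10},
  {"translation": [0.003,0,0],"angular": [0,0,0],"hand": 10},
])

```text
clock: 15.57
tcp_pos: [490.7, 94.8, -19.3]
tool_rot: [[-0.0, 0.985, 0.173], [-0.0, 0.173, -0.985], [-1.0, -0.0, 0.0]]
wrist_force: [-0.1, 0.3, -0.7]
finger_gap: 0.269
```

Call:
play_rows([
  {"translation": [0.002,0,0],"angular": [0,0,0],"hand": 10},
  {"translation": [0.002,0,0],"angular": [0,0,0],"hand": 10},
  {"translation": [0.002,0,0],"angular": [0,0,0],"hand": 10},
])

```text
clock: 15.82
tcp_pos: [490.8, 94.8, -19.5]
tool_rot: [[0.0, 0.985, 0.173], [-0.0, 0.173, -0.985], [-1.0, 0.0, 0.0]]
wrist_force: [-0.7, -0.8, 0.5]
finger_gap: 0.266
```

```bash
python3 -c "
from h import *
rep(3)"
```

```text
t 15.92 sole X 27.9 Y 35.4 z 18.0 yawerr 0.01 tcp [490.8   94.81 -19.47] F [-0.33 -0.2   0.29] Falong -0.14 gap 0.27
pitch 0.01
```

Call:
play_rows([
  {"translation": [0.003,0,0],"angular": [0,0,0],"hand": 10},
  {"translation": [0.003,0,0],"angular": [0,0,0],"hand": 10},
  {"translation": [0.003,0,0],"angular": [0,0,0],"hand": 10},
])

```text
clock: 16.22
tcp_pos: [490.9, 94.8, -19.7]
tool_rot: [[0.0, 0.985, 0.173], [-0.0, 0.173, -0.985], [-1.0, 0.0, 0.0]]
wrist_force: [-1.3, -1.1, 3.3]
finger_gap: 0.269
```

```bash
python3 -c "
from h import *
rep(3)"
```

```text
t 16.32 sole X 27.9 Y 35.4 z 17.7 yawerr 0.01 tcp [490.82  94.81 -19.75] F [-0.7  -1.19  2.71] Falong -1.05 gap 0.269
pitch 0.01
```

Call:
play_rows([
  {"translation": [0.002,0,0],"angular": [0,0,0],"hand": 10},
  {"translation": [0.004,0,0],"angular": [0,0,0],"hand": 10},
  {"translation": [0.004,0,0],"angular": [0,0,0],"hand": 10},
])

```text
clock: 16.62
tcp_pos: [490.9, 94.8, -20.1]
tool_rot: [[0.0, 0.985, 0.173], [-0.0, 0.173, -0.985], [-1.0, 0.0, 0.0]]
wrist_force: [-0.9, -2.9, 5.5]
finger_gap: 0.27
```

```bash
python3 -c "
from h import *
rep(3)"
```

```text
t 16.72 sole X 27.9 Y 35.3 z 17.4 yawerr 0.01 tcp [490.89  94.78 -20.06] F [-0.32 -2.21  5.33] Falong -2.12 gap 0.271
pitch 0.01
```

Call:
play_rows([
  {"translation": [0.001,0,0.01],"angular": [0,0,0],"hand": 10},
  {"translation": [0.001,0.001,0.02],"angular": [0,0,0],"hand": 10},
  {"translation": [0.001,0.002,0.035],"angular": [0,0,0],"hand": 10},
  {"translation": [0.001,0.003,0.05],"angular": [0,0,0],"hand": 10},
  {"translation": [0.001,0.004,0.06],"angular": [0,0,0],"hand": 10},
  {"translation": [0.001,0.004,0.06],"angular": [0,0,0],"hand": 10},
])

```text
clock: 17.27
tcp_pos: [492.3, 89.0, -20.3]
tool_rot: [[0.0, 0.985, 0.173], [0.0, 0.173, -0.985], [-1.0, 0.0, -0.0]]
wrist_force: [-0.6, 2.5, 5.2]
finger_gap: 0.269
```

```bash
cat >> h.py <<'E'
def track(cam="top"):
    a=camera(cam); s=state(); R=np.array(s["tool_rot"]); sp=s["tcp_pos"][:2]-C-140*R[:2,2]
    T=np.array(a["world_from_camera"]); gx,gy=np.meshgrid(np.arange(-150,65,.5),np.arange(-5,80,.5),indexing="ij")
    w=np.c_[C+gx.reshape(-1,1)*ex+gy.reshape(-1,1)*ey,np.full(gx.size,18.)]
    k=(w-T[:3,3])@T[:3,:3]; uu=a["cx"]+a["fx"]*k[:,0]/-k[:,2]; vv=a["cy"]-a["fy"]*k[:,1]/-k[:,2]
    return np.ascontiguousarray(cv2.remap(a["img"],uu.reshape(gx.shape).astype(np.float32),vv.reshape(gx.shape).astype(np.float32),1)[::-1])
E
python3 -c "
from h import *
rep(3); a=track('top'); b=track('side'); cv2.imwrite('pics/k1.png',cv2.resize(np.hstack([a,b]),None,fx=1.4,fy=1.4,interpolation=2)[...,::-1])"
```

```text
t 17.37 sole X 21.9 Y 34.9 z 17.3 yawerr -0.01 tcp [492.31  89.   -20.26] F [-0.74  1.89  5.34] Falong 1.99 gap 0.275
pitch -0.01
```

View pics/k1.png

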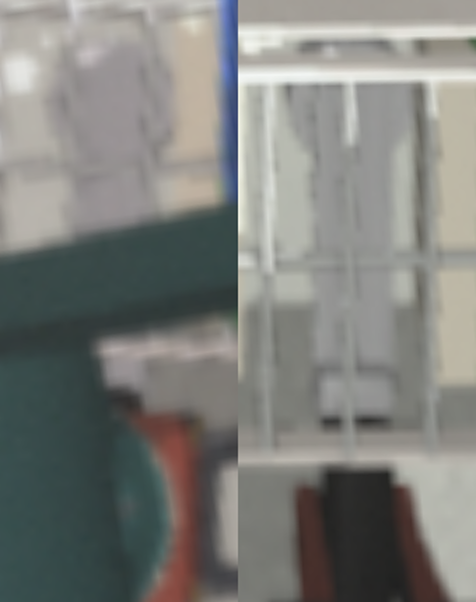

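Call:
play_rows([
  {"translation": [0.001,0.001,0.015],"angular": [0,0,0],"hand": 10},
  {"translation": [0.001,0.002,0.03],"angular": [0,0,0],"hand": 10},
  {"translation": [0.001,0.003,0.045],"angular": [0,0,0],"hand": 10},
  {"translation": [0.001,0.004,0.06],"angular": [0,0,0],"hand": 10},
  {"translation": [0.001,0.005,0.075],"angular": [0,0,0],"hand": 10},
  {"translation": [0.001,0.006,0.09],"angular": [0,0,0],"hand": 10},
  {"translation": [0.001,0.006,0.1],"angular": [0,0,0],"hand": 10},
  {"translation": [0.001,0.006,0.1],"angular": [0,0,0],"hand": 10},
])

```text
clock: 18.18
tcp_pos: [494.7, 79.2, -20.3]
tool_rot: [[0.0, 0.985, 0.172], [0.0, 0.172, -0.985], [-1.0, 0.0, -0.0]]
wrist_force: [-0.3, 1.8, 5.9]
finger_gap: 0.269
```

```bash
cat >> h.py <<'E'
def wt():
    for cam in("top","side"):
        c=camera(cam)
        p,u,v=pts(c); d=p[:,:2]-C; X=d@ex; Y=d@ey; z=p[:,2]
        # gap between plate and disc's far edge: heights behind; near the side flanks of the blade
        for lo,hi in((14,19),(50,60)):
            k=(Y>lo)&(Y<hi)&(X>-130)&(X<57)&(z>12)&(z<22.5)
            if k.sum()>3: print(cam,(lo,hi),k.sum(),"X",np.percentile(X[k],[0,10,50,90,100]).round(1),"z",np.median(z[k]).round(1))
        for m in masks_of(cam,"weight"):
            q=m["mask"][v,u]
            if q.sum() and 0<np.median(Y[q])<75 and np.median(X[q])<60: print(cam,"mask",round(m["confidence"],2),q.sum(),"X",np.percentile(X[q],[2,50,98]).round(1),"Y",np.percentile(Y[q],[2,50,98]).round(1))
E
python3 -c "
from h import *
rep(3); wt()"
```

```text
t 18.28 sole X 11.9 Y 34.2 z 17.2 yawerr -0.01 tcp [494.7   79.22 -20.32] F [-0.47  2.54  5.35] Falong 2.59 gap 0.272
pitch -0.01
top (14, 19) 12 X [ 8.2  9.  18.6 29.1 32.1] z 17.6
top (50, 60) 14 X [ 7.7  8.8 18.3 25.4 29.2] z 18.4
side (14, 19) 31 X [-119.3    6.8   16.4   29.    31.6] z 18.1
side (50, 60) 43 X [-118.4    5.5   16.9   28.2   33.3] z 19.0
```

Weight's flanks now sit at X≈17.5, down from 34, so it follows the sole with no slip. I keep drawing.

Call:
play_rows([
  {"translation": [0.001,0.001,0.015],"angular": [0,0,0],"hand": 10},
  {"translation": [0.001,0.002,0.035],"angular": [0,0,0],"hand": 10},
  {"translation": [0.001,0.003,0.055],"angular": [0,0,0],"hand": 10},
  {"translation": [0.001,0.004,0.075],"angular": [0,0,0],"hand": 10},
  {"translation": [0.001,0.005,0.095],"angular": [0,0,0],"hand": 10},
  {"translation": [0.001,0.006,0.115],"angular": [0,0,0],"hand": 10},
  {"translation": [0.001,0.007,0.135],"angular": [0,0,0],"hand": 10},
  {"translation": [0.001,0.008,0.15],"angular": [0,0,0],"hand": 10},
  {"translation": [0.001,0.008,0.15],"angular": [0,0,0],"hand": 10},
])

```text
clock: 19.28
tcp_pos: [498.0, 64.4, -20.5]
tool_rot: [[0.0, 0.985, 0.172], [0.0, 0.172, -0.985], [-1.0, 0.0, -0.0]]
wrist_force: [0.3, 0.9, 5.4]
finger_gap: 0.269
```

```bash
python3 -c "
from h import *
rep(3)"
```

```text
t 19.38 sole X -3.2 Y 33.5 z 17.0 yawerr -0.01 tcp [498.    64.43 -20.45] F [-0.57  1.17  5.44] Falong 1.25 gap 0.272
pitch 0.00
```

Call:
play_rows([
  {"translation": [0.001,0.001,0.015],"angular": [0,0,0],"hand": 10},
  {"translation": [0.001,0.002,0.03],"angular": [0,0,0],"hand": 10},
  {"translation": [0.001,0.003,0.045],"angular": [0,0,0],"hand": 10},
  {"translation": [0.001,0.004,0.06],"angular": [0,0,0],"hand": 10},
  {"translation": [0.001,0.004,0.075],"angular": [0,0,0],"hand": 10},
  {"translation": [0.001,0.004,0.08],"angular": [0,0,0],"hand": 10},
  {"translation": [0.001,0.004,0.08],"angular": [0,0,0],"hand": 10},
])

```text
clock: 20.02
tcp_pos: [499.7, 56.6, -20.6]
tool_rot: [[0.0, 0.985, 0.173], [-0.0, 0.173, -0.985], [-1.0, -0.0, 0.0]]
wrist_force: [-0.8, 2.1, 5.1]
finger_gap: 0.273
```

```bash
python3 -c "
from h import *
rep(3)"
```

```text
t 20.12 sole X -11.3 Y 33.2 z 16.8 yawerr 0.02 tcp [499.76  56.55 -20.62] F [-0.34  1.23  5.05] Falong 1.27 gap 0.271
pitch 0.02
```

Call:
play_rows([
  {"translation": [0.001,0.001,0.015],"angular": [0,0,0],"hand": 10},
  {"translation": [0.002,0.002,0.03],"angular": [0,0,0],"hand": 10},
  {"translation": [0.002,0.003,0.045],"angular": [0,0,0],"hand": 10},
  {"translation": [0.003,0.004,0.06],"angular": [0,0,0],"hand": 10},
  {"translation": [0.003,0.004,0.075],"angular": [0,0,0],"hand": 10},
  {"translation": [0.003,0.004,0.08],"angular": [0,0,0],"hand": 10},
  {"translation": [0.003,0.004,0.08],"angular": [0,0,0],"hand": 10},
])

```text
clock: 20.75
tcp_pos: [501.4, 48.8, -21.0]
tool_rot: [[-0.0, 0.985, 0.173], [-0.0, 0.173, -0.985], [-1.0, -0.0, 0.0]]
wrist_force: [-0.1, 1.9, 4.1]
finger_gap: 0.272
```

```bash
python3 -c "
from h import *
rep(3);wt()"
```

```text
t 20.85 sole X -19.1 Y 32.9 z 16.5 yawerr 0.01 tcp [501.39  48.88 -20.95] F [-0.36  1.56  4.28] Falong 1.6 gap 0.27
pitch 0.01
top (14, 19) 14 X [-68.8 -42.8 -17.1  -4.3  -0.7] z 18.0
top (50, 60) 14 X [-28.  -23.8 -14.5  -5.1  -0.9] z 18.1
side (14, 19) 28 X [-24.9 -21.6 -12.5  -1.4   1.3] z 17.7
side (50, 60) 28 X [-23.  -21.1 -11.2  -2.    0.6] z 18.3
side mask 0.49 181 X [-21.6  -0.2  34.5] Y [12.  28.3 58.5]
```

Call:
play_rows([
  {"translation": [0.002,0.001,0.012],"angular": [0,0,0],"hand": 10},
  {"translation": [0.003,0.002,0.027],"angular": [0,0,0],"hand": 10},
  {"translation": [0.004,0.003,0.042],"angular": [0,0,0],"hand": 10},
  {"translation": [0.005,0.004,0.06],"angular": [0,0,0],"hand": 10},
  {"translation": [0.006,0.004,0.075],"angular": [0,0,0],"hand": 10},
  {"translation": [0.006,0.004,0.08],"angular": [0,0,0],"hand": 10},
  {"translation": [0.006,0.004,0.08],"angular": [0,0,0],"hand": 10},
])

```text
clock: 21.68
tcp_pos: [503.3, 40.9, -21.5]
tool_rot: [[0.0, 0.985, 0.173], [-0.0, 0.173, -0.985], [-1.0, 0.0, 0.0]]
wrist_force: [-1.1, 1.3, 4.0]
finger_gap: 0.269
```

```bash
python3 -c "
from h import *
rep(3)"
```

```text
t 21.78 sole X -27.3 Y 32.4 z 15.9 yawerr 0.02 tcp [503.37  40.89 -21.49] F [-0.58  0.81  4.73] Falong 0.9 gap 0.269
pitch 0.03
```

Call:
play_rows([
  {"translation": [0.002,0.001,0.015],"angular": [0,0,0],"hand": 10},
  {"translation": [0.003,0.002,0.03],"angular": [0,0,0],"hand": 10},
  {"translation": [0.0045,0.003,0.045],"angular": [0,0,0],"hand": 10},
  {"translation": [0.0055,0.004,0.06],"angular": [0,0,0],"hand": 10},
  {"translation": [0.007,0.004,0.075],"angular": [0,0,0],"hand": 10},
  {"translation": [0.008,0.004,0.09],"angular": [0,0,0],"hand": 10},
  {"translation": [0.009,0.004,0.105],"angular": [0,0,0],"hand": 10},
  {"translation": [0.009,0.004,0.12],"angular": [0,0,0],"hand": 10},
  {"translation": [0.009,0.004,0.12],"angular": [0,0,0],"hand": 10},
])

```text
clock: 22.58
tcp_pos: [505.8, 29.0, -22.4]
tool_rot: [[0.0, 0.985, 0.173], [-0.0, 0.173, -0.985], [-1.0, 0.0, 0.0]]
wrist_force: [-0.3, 0.4, 4.8]
finger_gap: 0.27
```

```bash
python3 -c "
from h import *
rep(3);wt()"
```

```text
t 22.68 sole X -39.4 Y 32.0 z 15.0 yawerr 0.02 tcp [505.81  29.07 -22.41] F [0.29 0.05 4.33] Falong -0.0 gap 0.269
pitch 0.03
top (14, 19) 19 X [-101.9  -87.   -45.3  -24.7  -18.4] z 18.0
top (50, 60) 10 X [-42.4 -39.8 -33.5 -28.1 -27.8] z 16.1
top mask 0.39 13 X [-39.  -33.3 -24.8] Y [ 9.7 13.2 15.9]
side (14, 19) 28 X [-50.4 -45.  -35.4 -19.5 -17.7] z 16.2
side (50, 60) 15 X [-43.7 -41.8 -36.6 -22.2 -20.4] z 16.7
side mask 0.49 56 X [-43.9 -17.5 -11.2] Y [13.3 24.  53. ]
```

Call:
play_rows([
  {"translation": [0.003,0.001,0.015],"angular": [0,0,0],"hand": 10},
  {"translation": [0.004,0.002,0.03],"angular": [0,0,0],"hand": 10},
  {"translation": [0.005,0.003,0.045],"angular": [0,0,0],"hand": 10},
  {"translation": [0.006,0.004,0.06],"angular": [0,0,0],"hand": 10},
  {"translation": [0.007,0.004,0.075],"angular": [0,0,0],"hand": 10},
  {"translation": [0.008,0.004,0.09],"angular": [0,0,0],"hand": 10},
  {"translation": [0.009,0.004,0.105],"angular": [0,0,0],"hand": 10},
  {"translation": [0.009,0.004,0.12],"angular": [0,0,0],"hand": 10},
  {"translation": [0.009,0.004,0.12],"angular": [0,0,0],"hand": 10},
])

```text
clock: 23.68
tcp_pos: [508.2, 17.3, -23.4]
tool_rot: [[0.0, 0.985, 0.173], [-0.0, 0.173, -0.985], [-1.0, -0.0, 0.0]]
wrist_force: [-0.3, 1.3, 4.1]
finger_gap: 0.27
```

```bash
python3 -c "
from h import *
rep(3)"
```

```text
t 23.78 sole X -51.4 Y 31.6 z 14.1 yawerr 0.02 tcp [508.26  17.33 -23.31] F [-0.16  0.56  3.67] Falong 0.58 gap 0.271
pitch 0.03
```

Call:
play_rows([
  {"translation": [0.002,0.001,0.015],"angular": [0,0,0],"hand": 10},
  {"translation": [0.003,0.001,0.03],"angular": [0,0,0],"hand": 10},
  {"translation": [0.004,0.001,0.045],"angular": [0,0,0],"hand": 10},
  {"translation": [0.005,0.001,0.06],"angular": [0,0,0],"hand": 10},
  {"translation": [0.005,0.001,0.075],"angular": [0,0,0],"hand": 10},
  {"translation": [0.005,0.001,0.08],"angular": [0,0,0],"hand": 10},
  {"translation": [0.005,0.001,0.08],"angular": [0,0,0],"hand": 10},
])

```text
clock: 24.42
tcp_pos: [509.6, 9.6, -23.9]
tool_rot: [[-0.0, 0.985, 0.173], [-0.0, 0.173, -0.985], [-1.0, -0.0, 0.0]]
wrist_force: [-0.9, 1.4, 3.9]
finger_gap: 0.272
```

```bash
python3 -c "
from h import *
rep(3);wt()"
```

```text
t 24.52 sole X -59.3 Y 31.5 z 13.6 yawerr 0.02 tcp [509.7    9.56 -23.82] F [-0.38  0.43  4.34] Falong 0.49 gap 0.266
pitch 0.02
top (14, 19) 22 X [-122.7 -115.7  -69.1  -45.6  -39.3] z 18.5
top (50, 60) 6 X [-63.8 -59.2 -52.8 -48.5 -48.3] z 14.5
top mask 0.38 4 X [-51.8 -50.  -48.4] Y [12.  13.6 15. ]
side (14, 19) 38 X [-116.8  -81.   -54.3  -41.1  -37.3] z 16.6
side (50, 60) 19 X [-65.6 -61.1 -53.5 -43.6 -40.1] z 15.7
```

Call:
play_rows([
  {"translation": [0.002,0,0.015],"angular": [0,0,0],"hand": 10},
  {"translation": [0.003,0,0.03],"angular": [0,0,0],"hand": 10},
  {"translation": [0.004,0,0.045],"angular": [0,0,0],"hand": 10},
  {"translation": [0.005,0,0.06],"angular": [0,0,0],"hand": 10},
  {"translation": [0.005,0,0.075],"angular": [0,0,0],"hand": 10},
  {"translation": [0.005,0,0.09],"angular": [0,0,0],"hand": 10},
  {"translation": [0.005,0,0.1],"angular": [0,0,0],"hand": 10},
  {"translation": [0.005,0,0.1],"angular": [0,0,0],"hand": 10},
])

```text
clock: 25.43
tcp_pos: [511.4, -0.4, -24.4]
tool_rot: [[0.0, 0.985, 0.173], [-0.0, 0.173, -0.985], [-1.0, -0.0, 0.0]]
wrist_force: [-0.1, 2.0, 4.1]
finger_gap: 0.272
```

```bash
python3 -c "
from h import *
rep(3)"
```

```text
t 25.53 sole X -69.4 Y 31.5 z 13.1 yawerr 0.02 tcp [ 5.1143e+02 -3.9000e-01 -2.4330e+01] F [-0.09  0.69  3.68] Falong 0.69 gap 0.267
pitch 0.03
```

Call:
play_rows([
  {"translation": [0.003,0,0.012],"angular": [0,0,0],"hand": 10},
  {"translation": [0.004,0,0.03],"angular": [0,0,0],"hand": 10},
  {"translation": [0.005,0,0.045],"angular": [0,0,0],"hand": 10},
  {"translation": [0.006,0,0.06],"angular": [0,0,0],"hand": 10},
  {"translation": [0.006,0,0.075],"angular": [0,0,0],"hand": 10},
  {"translation": [0.006,0,0.09],"angular": [0,0,0],"hand": 10},
  {"translation": [0.006,0,0.1],"angular": [0,0,0],"hand": 10},
  {"translation": [0.006,0,0.1],"angular": [0,0,0],"hand": 10},
])

```text
clock: 26.25
tcp_pos: [513.1, -9.8, -24.8]
tool_rot: [[0.0, 0.985, 0.172], [0.0, 0.172, -0.985], [-1.0, 0.0, -0.0]]
wrist_force: [0.1, 2.4, 6.2]
finger_gap: 0.269
```

```bash
python3 -c "
from h import *
rep(3);wt()"
```

```text
t 26.35 sole X -79.0 Y 31.5 z 12.7 yawerr 0.00 tcp [513.11  -9.8  -24.78] F [-0.04  2.26  6.19] Falong 2.24 gap 0.272
pitch -0.01
top (14, 19) 23 X [-122.7 -115.1  -81.4  -66.8  -57.1] z 17.7
top (50, 60) 9 X [-84.6 -82.2 -72.5 -68.  -63.9] z 15.0
top mask 0.43 36 X [-84.7 -74.1 -66.3] Y [ 9.5 47.9 54.4]
side (14, 19) 33 X [-115.9  -84.7  -75.7  -59.4  -57. ] z 15.5
side (50, 60) 19 X [-85.1 -81.3 -73.7 -64.8 -60.8] z 15.2
side mask 0.72 82 X [-79.3 -56.4 -50.9] Y [11.6 26.4 52. ]
side mask 0.58 789 X [-248.7 -158.2  -46.8] Y [19.1 31.4 46.5]
```

Call:
play_rows([
  {"translation": [0,0,0.015],"angular": [0,0,0],"hand": 10},
  {"translation": [0,0,0.03],"angular": [0,0,0],"hand": 10},
  {"translation": [0,0,0.045],"angular": [0,0,0],"hand": 10},
  {"translation": [0,0,0.06],"angular": [0,0,0],"hand": 10},
  {"translation": [0,0,0.075],"angular": [0,0,0],"hand": 10},
  {"translation": [0,0,0.09],"angular": [0,0,0],"hand": 10},
  {"translation": [0,0,0.1],"angular": [0,0,0],"hand": 10},
  {"translation": [0,0,0.1],"angular": [0,0,0],"hand": 10},
])

```text
clock: 27.27
tcp_pos: [514.8, -19.7, -24.8]
tool_rot: [[-0.0, 0.985, 0.172], [0.0, 0.172, -0.985], [-1.0, -0.0, -0.0]]
wrist_force: [-1.3, 2.5, 5.6]
finger_gap: 0.267
```

```bash
python3 -c "
from h import *
rep(3)"
```

```text
t 27.37 sole X -88.9 Y 31.5 z 12.7 yawerr -0.00 tcp [514.79 -19.64 -24.8 ] F [-0.84  2.23  5.75] Falong 2.34 gap 0.273
pitch -0.01
```

Call:
play_rows([
  {"translation": [0,0,0.015],"angular": [0,0,0],"hand": 10},
  {"translation": [0,0,0.035],"angular": [0,0,0],"hand": 10},
  {"translation": [0,0,0.055],"angular": [0,0,0],"hand": 10},
  {"translation": [0,0,0.075],"angular": [0,0,0],"hand": 10},
  {"translation": [0,0,0.095],"angular": [0,0,0],"hand": 10},
  {"translation": [0,0,0.115],"angular": [0,0,0],"hand": 10},
  {"translation": [0,0,0.135],"angular": [0,0,0],"hand": 10},
  {"translation": [0,0,0.155],"angular": [0,0,0],"hand": 10},
  {"translation": [0,0,0.17],"angular": [0,0,0],"hand": 10},
  {"translation": [0,0,0.17],"angular": [0,0,0],"hand": 10},
])

```text
clock: 28.25
tcp_pos: [517.6, -36.5, -24.9]
tool_rot: [[-0.0, 0.985, 0.172], [0.0, 0.172, -0.985], [-1.0, -0.0, -0.0]]
wrist_force: [-1.2, 2.4, 6.4]
finger_gap: 0.272
```

Call:
play_rows([
  {"translation": [0.001,0,0.015],"angular": [0,0,0],"hand": 10},
  {"translation": [0.001,0,0.035],"angular": [0,0,0],"hand": 10},
  {"translation": [0.001,0,0.055],"angular": [0,0,0],"hand": 10},
  {"translation": [0.001,0,0.075],"angular": [0,0,0],"hand": 10},
  {"translation": [0.001,0,0.095],"angular": [0,0,0],"hand": 10},
  {"translation": [0.001,0,0.115],"angular": [0,0,0],"hand": 10},
  {"translation": [0.001,0,0.12],"angular": [0,0,0],"hand": 10},
  {"translation": [0.001,0,0.12],"angular": [0,0,0],"hand": 10},
])

```text
clock: 28.92
tcp_pos: [519.6, -48.2, -24.9]
tool_rot: [[-0.0, 0.985, 0.172], [0.0, 0.172, -0.985], [-1.0, -0.0, -0.0]]
wrist_force: [0.1, 2.7, 6.9]
finger_gap: 0.27
```

```bash
python3 -c "
from h import *
rep(3);wt()"
```

```text
t 29.02 sole X -117.9 Y 31.7 z 12.6 yawerr 0.00 tcp [519.62 -48.15 -24.95] F [-0.56  2.35  6.23] Falong 2.41 gap 0.269
pitch -0.02
top (14, 19) 15 X [-126.2 -123.  -114.  -102.1  -96. ] z 17.1
top (50, 60) 9 X [-123.3 -121.  -111.2 -101.9  -99.6] z 15.6
top mask 0.48 12 X [-116.9 -111.3 -105.4] Y [ 9.4 13.8 16.4]
side (14, 19) 20 X [-127.1 -122.7 -115.4 -109.1 -106.4] z 15.9
side (50, 60) 15 X [-128.1 -123.3 -115.1 -107.5 -106.3] z 14.9
side mask 0.61 47 X [-121.   -94.4  -89.2] Y [11.1 22.6 51.4]
```

Call:
play_rows([
  {"translation": [-0.01,0,0],"angular": [0,0,0],"hand": 10},
  {"translation": [-0.03,0,0],"angular": [0,0,0],"hand": 10},
  {"translation": [-0.1,0,0],"angular": [0,0,0],"hand": 10},
  {"translation": [-0.25,0,0],"angular": [0,0,0],"hand": 10},
  {"translation": [-0.4,0,0],"angular": [0,0,0],"hand": 10},
  {"translation": [-0.5,0,0],"angular": [0,0,0],"hand": 10},
  {"translation": [-0.5,0,0],"angular": [0,0,0],"hand": 10},
])

```text
clock: 29.85
tcp_pos: [521.5, -48.9, 27.0]
tool_rot: [[0.004, 0.985, 0.173], [-0.001, 0.173, -0.985], [-1.0, 0.003, 0.002]]
wrist_force: [-0.1, -0.7, -1.1]
finger_gap: 0.27
```

Call:
play_rows([
  {"translation": [0,0,0.2],"angular": [0.08,0,0],"hand": 10},
  {"translation": [0,0,0.5],"angular": [0.16,0,0],"hand": 10},
  {"translation": [0,0,0.8],"angular": [0.244,0,0],"hand": 10},
  {"translation": [0,0,1],"angular": [0.244,0,0],"hand": 10},
  {"translation": [0,0,1],"angular": [0.244,0,0],"hand": 10},
  {"translation": [0,0,1],"angular": [0.244,0,0],"hand": 10},
])

```text
clock: 30.35
tcp_pos: [536.9, -147.7, 24.4]
tool_rot: [[-0.001, 1.0, -0.02], [0.0, -0.02, -1.0], [-1.0, -0.001, -0.0]]
wrist_force: [-0.2, 0.3, -0.7]
finger_gap: 0.272
```

Run:
```python
from h import *
rep(2)
s=state(); c=camera("wrist"); p,u,v=wpts(c,s); R=np.array(s["tool_rot"]); t=(p-s["tcp_pos"])@R
for a in range(-140,-10,15):
    k=(t[:,2]>a)&(t[:,2]<a+15)&(abs(t[:,1])<10)&(t[:,0]>-80)&(t[:,0]<-10)
    if k.sum()>5: print(a,"y",np.percentile(t[k,1],[3,97]).round(1),"x",np.median(t[k,0]).round(2))
wt()
for cam in("top","side"):
    c=camera(cam); p,u,v=pts(c); d=p[:,:2]-C; X=d@ex;Y=d@ey
    k=(X<-70)&(X>-160)&(Y>0)&(Y<70)&(p[:,2]>8)&(p[:,2]<20)
    if k.sum()>9: print(cam,"weight X",np.percentile(X[k],[1,50,99]).round(1),"Y",np.percentile(Y[k],[1,50,99]).round(1),"top z",np.percentile(p[k,2],[20,50,80]).round(1))
```

```text
t 30.40 sole X -220.2 Y 5.5 z 61.9 yawerr -11.02 tcp [ 536.18 -146.53   24.32] F [-0.44  0.36 -0.51] Falong 0.43 gap 0.271
pitch -0.04
-140 y [-9.1  9.3] x -45.15
-125 y [-9.5  9.3] x -44.92
-110 y [-9.5  9.3] x -44.85
-95 y [-9.5  9.3] x -44.7
-80 y [-9.1  9.4] x -44.52
-65 y [-9.3  9.2] x -46.79
-50 y [-9.3  9.2] x -64.17
-35 y [-9.4  9.4] x -68.87
-20 y [-9.3  9.3] x -68.68
top (14, 19) 19 X [-126.1 -123.7 -111.1  -99.3  -96. ] z 16.8
top mask 0.56 159 X [-131.5 -112.   -91.3] Y [11.4 29.3 46.9]
side (14, 19) 17 X [-126.6 -123.8 -114.2 -108.4 -106.7] z 15.6
side (50, 60) 13 X [-125.2 -124.5 -116.4 -108.6 -106.4] z 15.4
side mask 0.71 191 X [-132.4 -115.2  -89.5] Y [12.3 31.4 52.6]
top weight X [-134.4 -113.3  -90.5] Y [ 9.6 30.  48.3] top z [13.7 15.5 17.6]
side weight X [-133.1 -116.2  -89.6] Y [11.8 32.4 53.7] top z [13.8 15.  16. ]
```

Weight centre is at X≈-113, rear edge about -90 (25 mm clear of the shelf front), top at 15 mm, so it lies flat. Now I take the spatula back to the mat.

Call:
play_rows([
  {"translation": [0,0.02,0.2],"angular": [0,0,0],"hand": 10},
  {"translation": [0,0.03,0.5],"angular": [0,0,0],"hand": 10},
  {"translation": [0,0.048,0.7],"angular": [0,0,0],"hand": 10},
  {"translation": [0,0.048,0.797],"angular": [0,0,0],"hand": 10},
  {"translation": [0,0.048,0.797],"angular": [0,0,0],"hand": 10},
])

```text
clock: 31.22
tcp_pos: [540.9, -228.5, 25.1]
tool_rot: [[0.001, 1.0, -0.02], [-0.001, -0.02, -1.0], [-1.0, 0.001, 0.001]]
wrist_force: [0.2, 0.4, -1.9]
finger_gap: 0.275
```

Call:
play_rows([
  {"translation": [0,0,0.2],"angular": [0,0,0],"hand": 10},
  {"translation": [0,0,0.5],"angular": [0,0,0],"hand": 10},
  {"translation": [0,0,0.7],"angular": [0,0,0],"hand": 10},
  {"translation": [0,0,0.797],"angular": [0,0,0],"hand": 10},
  {"translation": [0,0,0.797],"angular": [0,0,0],"hand": 10},
  {"translation": [0,0,0.797],"angular": [0,0,0],"hand": 10},
])

```text
clock: 31.72
tcp_pos: [538.5, -304.8, 24.7]
tool_rot: [[-0.001, 1.0, -0.019], [0.001, -0.019, -1.0], [-1.0, -0.001, -0.001]]
wrist_force: [0.1, -0.5, -0.6]
finger_gap: 0.273
```

Call:
play_rows([
  {"translation": [0.12,0,0],"angular": [0,0,0],"hand": 10},
  {"translation": [0.25,0,0],"angular": [0,0,0],"hand": 10},
  {"translation": [0.37,0,0],"angular": [0,0,0],"hand": 10},
  {"translation": [0.46,0,0],"angular": [0,0,0],"hand": 10},
  {"translation": [0.52,0,0],"angular": [0,0,0],"hand": 10},
  {"translation": [0.55,0,0],"angular": [0,0,0],"hand": 10},
  {"translation": [0.56,0,0],"angular": [0,0,0],"hand": 10},
  {"translation": [0.56,0,0],"angular": [0,0,0],"hand": 10},
])

```text
clock: 32.38
tcp_pos: [539.0, -306.1, -31.2]
tool_rot: [[-0.0, 1.0, -0.018], [0.0, -0.018, -1.0], [-1.0, -0.0, -0.0]]
wrist_force: [-0.5, 1.0, -1.1]
finger_gap: 0.269
```

Underside is at about 6.3 nominal and the mat top is 2. I lower until it touches.

Call:
play_rows([
  {"translation": [0.01,0,0],"angular": [0,0,0],"hand": 10},
  {"translation": [0.02,0,0],"angular": [0,0,0],"hand": 10},
  {"translation": [0.03,0,0],"angular": [0,0,0],"hand": 10},
  {"translation": [0.034,0,0],"angular": [0,0,0],"hand": 10},
  {"translation": [0.034,0,0],"angular": [0,0,0],"hand": 10},
])

```text
clock: 32.8
tcp_pos: [539.0, -306.3, -34.3]
tool_rot: [[0.0, 1.0, -0.018], [-0.0, -0.018, -1.0], [-1.0, 0.0, 0.0]]
wrist_force: [-0.5, 0.6, -1.4]
finger_gap: 0.27
```

Call:
play_rows([
  {"translation": [0.004,0,0],"angular": [0,0,0],"hand": 10},
  {"translation": [0.004,0,0],"angular": [0,0,0],"hand": 10},
  {"translation": [0.004,0,0],"angular": [0,0,0],"hand": 10},
])

```text
clock: 33.05
tcp_pos: [539.0, -306.3, -34.8]
tool_rot: [[-0.0, 1.0, -0.018], [-0.0, -0.018, -1.0], [-1.0, -0.0, 0.0]]
wrist_force: [-0.6, 0.5, -0.9]
finger_gap: 0.267
```

Call:
play_rows([
  {"translation": [0.004,0,0],"angular": [0,0,0],"hand": 10},
  {"translation": [0.005,0,0],"angular": [0,0,0],"hand": 10},
  {"translation": [0.005,0,0],"angular": [0,0,0],"hand": 10},
])

```text
clock: 33.3
tcp_pos: [539.1, -306.3, -35.1]
tool_rot: [[0.0, 1.0, -0.018], [-0.0, -0.018, -1.0], [-1.0, 0.0, 0.0]]
wrist_force: [-1.1, 1.0, 1.5]
finger_gap: 0.268
```

Call:
play_rows([
  {"translation": [0,0,0],"angular": [0,0,0],"hand": 30},
  {"translation": [0,0,0],"angular": [0,0,0],"hand": 40},
  {"translation": [0,0,0],"angular": [0,0,0],"hand": 50},
  {"translation": [0,0,0],"angular": [0,0,0],"hand": 60},
  {"translation": [0,0,0],"angular": [0,0,0],"hand": 60},
  {"translation": [0,0,0],"angular": [0,0,0],"hand": 60},
  {"translation": [0,0,0],"angular": [0,0,0],"hand": 60},
])

```text
clock: 33.88
tcp_pos: [539.0, -306.3, -35.3]
tool_rot: [[-0.0, 1.0, -0.018], [-0.0, -0.018, -1.0], [-1.0, -0.0, 0.0]]
wrist_force: [-0.3, 0.6, -0.3]
finger_gap: 0.678
```

Call:
play_rows([
  {"translation": [-0.1,0,0],"angular": [0,0,0],"hand": 60},
  {"translation": [-0.3,0,0],"angular": [0,0,0],"hand": 60},
  {"translation": [-0.6,0,0],"angular": [0,0,0],"hand": 60},
  {"translation": [-0.9,0,0],"angular": [0,0,0],"hand": 60},
  {"translation": [-1,0,0],"angular": [0,0,0],"hand": 60},
  {"translation": [-1,0,0],"angular": [0,0,0],"hand": 60},
])

```text
clock: 34.38
tcp_pos: [541.4, -307.9, 68.4]
tool_rot: [[0.005, 1.0, -0.018], [-0.004, -0.018, -1.0], [-1.0, 0.006, 0.004]]
wrist_force: [-0.1, 1.5, 0.5]
finger_gap: 0.684
```

Call:
play_rows([
  {"translation": [-0.3,0,0.3],"angular": [0,0,0],"hand": 60},
  {"translation": [-0.6,0,0.6],"angular": [0,0,0],"hand": 60},
  {"translation": [-0.8,0,0.8],"angular": [0,0,0],"hand": 60},
  {"translation": [-0.8,0,0.8],"angular": [0,0,0],"hand": 60},
  {"translation": [-0.8,0,0.8],"angular": [0,0,0],"hand": 60},
])

```text
clock: 34.8
tcp_pos: [537.5, -387.2, 144.3]
tool_rot: [[0.001, 1.0, -0.02], [-0.0, -0.02, -1.0], [-1.0, 0.001, 0.0]]
wrist_force: [0.5, 0.1, -0.5]
finger_gap: 0.683
```

Run:
```python
from h import *
for cam in("top","side"):
    c=camera(cam); p,u,v=pts(c); d=p[:,:2]-C; X=d@ex;Y=d@ey;z=p[:,2]
    o=dict(np.load(cam+".npz"))
    k=(X<-70)&(X>-160)&(Y>0)&(Y<70)&(z>8)&(z<20)
    print(cam,"weight X",np.percentile(X[k],[1,50,99]).round(1),"Y",np.percentile(Y[k],[1,50,99]).round(1),"top z",np.percentile(z[k],[20,50,80]).round(1))
    k=(abs(p[:,0]-539)<25)&(p[:,1]>-255)&(p[:,1]<-142)&(z>5)&(z<14)&(c["img"][v,u].min(1)>110)
    print("blade",k.sum(),"z by y",[(y0,np.median(z[k&(abs(p[:,1]-y0)<12)]).round(1)) for y0 in(-235,-200,-165) if (k&(abs(p[:,1]-y0)<12)).sum()>3],"y",p[k,1].min().round(),p[k,1].max().round())
    k=(abs(p[:,0]-539)<25)&(p[:,1]<-265)&(p[:,1]>-385)&(z>24)&(z<40); print("handle",k.sum(), cv2.minAreaRect(p[k][:,:2].astype(np.float32)) if k.sum()>5 else "")
    for n in "bin_green bin_caps syrup_b tablets carton_p carton_y".split():
        for m in masks_of(cam,n)[:1]:
            q=m["mask"][v,u]; print(n,np.median(p[q],0).round() if q.sum() else "")
    save("f_"+cam,c["img"])
a=cv2.imread("pics/f_top.png")[100:300,110:440];b=cv2.imread("pics/f_side.png")[60:384,150:400]
cv2.imwrite("pics/f.png",np.hstack([cv2.resize(a,(495,300)),cv2.resize(b,(300,300))])); print(state()["clock"])
```

```text
top weight X [-132.6 -111.6  -90.7] Y [10.1 32.  54.3] top z [13.  15.4 17.4]
blade 289 z by y [(-235, np.float64(8.0)), (-200, np.float64(7.6)), (-165, np.float64(7.8))] y -252.0 -143.0
handle 282 ((539.6170654296875, -317.1224060058594), (24.147106170654297, 104.20938873291016), 0.1646614372730255)
bin_green [380. 199. 135.]
bin_caps [631. 246. 100.]
syrup_b [745.  -8.  57.]
tablets [ 717. -105.   72.]
carton_p [ 738. -234.   22.]
carton_y [ 738. -234.   22.]
side weight X [-133.2 -116.1  -89.8] Y [11.8 31.9 53.5] top z [14.1 15.2 16.2]
blade 259 z by y [(-235, np.float64(7.5)), (-200, np.float64(7.2)), (-165, np.float64(7.4))] y -254.0 -143.0
handle 171 ((537.65087890625, -317.64031982421875), (104.92969512939453, 24.0018310546875), 88.83915710449219)
bin_green [381. 227. 134.]
bin_caps [627. 259. 104.]
syrup_b [747.   1.  48.]
tablets [719. -95.  50.]
carton_p [504. 431.  30.]
carton_y [504. 431.  30.]
35.5
```

View pics/f.png

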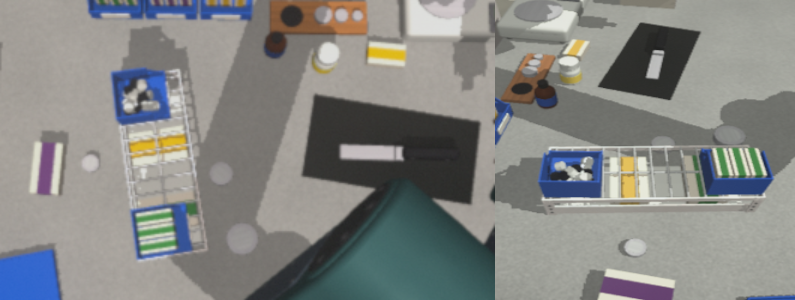

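The final picture shows the weight at (221,172) on the counter in front of the shelf, the spatula flat on the mat, and everything else where it was. I hand in.

```bash
python3 -c "
from bench import *
print(close_job())"
```

```text
the job is handed in; nothing more can be done
None
```

The weight now lies flat on the counter in front of the shelf, the spatula is back flat on the mat, and the job was handed in at about 35.5 s.

- **Weight:** both cameras put its centre about 114 mm in front of the shelf's centre and its rear edge about 25 mm clear of the shelf front. Its top is at 15 mm, which is right for lying flat on the counter.
- **Pressure while drawing:** force readings corrected for the spatula's weight ran from about 5 to 7.5 N. That dipped below the 6 N you gave, mostly on the bevel, but the camera checks along the way showed the weight following the sole without slipping. The highest reading was about 8 N, well under 15 N.
- **Spatula:** it lies level within about 1 mm of its starting spot, and the blade height is the same along its length.
- **Everything else:** the shelf and the bystanders measure and look unmoved. The wrist forces showed no knocks.

**Disagreement:** the first grasp closed on air above the handle. The wrist depth showed the real fingertips about 42 mm short of the reported TCP, so I allowed for that from then on. Nothing was touched or moved by the miss.

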